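Stir the humidor's clay moisture beads

TASK

Three freshly soaked dark clay beads lie in one clump among the dry ones in the open glass jar: pick the stirring stick up from the table, stand it paddle-down in the jar, let go and take it again by its top end, then stir with the paddle near the jar's floor, at least three wide full rounds, and go on until every dark bead has a visible gap to the other two. Then leave the stick standing paddle-down in the drinking glass, with all nine beads still inside the jar and the jar upright where it stood. Do not touch the beads with the gripper, and leave the wax tin and the brass weight alone.

Things in the scene. Friction and masses are not known exactly. Their poses are not given: they have to be found in the camera images.
- jar: straight clear glass jar on a grippy rubber foot, open at the top, loose, 0.65 kg: 90 mm outside diameter, 92 mm high, wall 4.5 mm (inside radius 40 mm), floor 8 mm thick; origin at the centre of its underside, z up its axis. Nine loose clay beads (3 dark, 6 pale) cover a quarter of its floor in one layer. It stands at one side (left or right), the drinking glass at the other
- glass: clear drinking glass (the little water in it is only drawn), loose, 0.3 kg: slightly flared, 70 mm across at the foot and 81 mm at the rim, 93 mm high, inside radius about 28 mm at its floor (11 mm up) and 36 mm at the rim; origin at the centre of its underside, z up
- stick: pale wooden stirring stick, 188 mm long, 30 g, flat on the table between jar and glass: flat bar 12 mm wide, 10 mm thick; its last 45 mm a paddle 16 mm wide; the other (top) end dipped in blue paint. Origin at mid-length on the underside; +x along the stick to the paddle; centre line at z = 5 mm. Let go in the jar, foot at one side of the floor, it leans on the far rim about 45 deg from upright
- stick_tip (a point): middle of the stick's paddle end (94 mm from mid-length, on the centre line)
- stick_top (a point): middle of the stick's blue top end (94 mm from mid-length, on the centre line)
- dark_1_center (a point): dark brown, damp clay bead, nearly round, 14 mm across and 13 mm high with small flats top and bottom, 10 g, loose on the jar's floor; this point is its middle. The three dark ones start as one touching clump at one side of the jar
- dark_2_center (a point): dark brown, damp clay bead, nearly round, 14 mm across and 13 mm high with small flats top and bottom, 10 g, loose on the jar's floor; this point is its middle. The three dark ones start as one touching clump at one side of the jar
- dark_3_center (a point): dark brown, damp clay bead, nearly round, 14 mm across and 13 mm high with small flats top and bottom, 10 g, loose on the jar's floor; this point is its middle. The three dark ones start as one touching clump at one side of the jar
- pale_1_center (a point): pale, dry clay bead, nearly round, 14 mm across and 13 mm high with small flats top and bottom, 10 g, loose on the jar's floor; this point is its middle
- pale_2_center (a point): pale, dry clay bead, nearly round, 14 mm across and 13 mm high with small flats top and bottom, 10 g, loose on the jar's floor; this point is its middle
- pale_3_center (a point): pale, dry clay bead, nearly round, 14 mm across and 13 mm high with small flats top and bottom, 10 g, loose on the jar's floor; this point is its middle
- pale_4_center (a point): pale, dry clay bead, nearly round, 14 mm across and 13 mm high with small flats top and bottom, 10 g, loose on the jar's floor; this point is its middle
- pale_5_center (a point): pale, dry clay bead, nearly round, 14 mm across and 13 mm high with small flats top and bottom, 10 g, loose on the jar's floor; this point is its middle
- pale_6_center (a point): pale, dry clay bead, nearly round, 14 mm across and 13 mm high with small flats top and bottom, 10 g, loose on the jar's floor; this point is its middle
- humidor: wooden cigar box fixed at the right rear of the work place, 190 x 250 mm, 60 mm high, its lid standing ajar (keep clear: up to 165 mm high); origin under its centre
- tin_wax: bystander: low green round tin, 60 mm across, 26 mm high, loose; origin under its centre
- weight_200: bystander: brass 200 g weight with a knob, 35 mm across, 54 mm high, loose; origin under its centre

How it is judged:
By the outcome, as a careful person would: the job done as asked, in the order asked, and still so for the second after the job is handed in, with the robot touching nothing.
It also fails if it takes over 72 s, if anything falls off the work surface, if the arm or the gripper's body presses on something with over 40 N, if the wrist force passes 120 N, or if a joint passes its speed limit or range.

ROBOT

A 6-joint arm with a two-finger parallel gripper is mounted at the origin on the work surface; the furniture and walls round the work are solid. World frame = base frame: x ahead of the robot, y to its left, z up, the work surface at z = 0. Lengths are in mm, angles in rad, forces in N, time in s.
With the tool pointing down it reaches from about 400 to 925 mm from the base axis. Payload 12.5 kg.
Tool frame: the origin (TCP) lies at the very end of the fingers, on their centre line; the grasp point (between the pads) lies 19 mm behind it; z points along the fingers, y is the line along which they close (so a half turn about z gives the same grasp; the last joint's range is limited). The gripper opens to 95 mm and grips with 3 to 60 N. Pads are 20 mm wide; open, the fingers measure 119 mm over their backs; the gripper's body (75 mm by 180 mm) begins 59 mm behind the grasp point.
Start: joints at [-1.346, 0.491, 1.559, -0, 1.092, -0.106], TCP at [203.023, -591.125, 214.661] pointing down, gripper open.
Joint ranges: [-3.1, 3.1], [-0.84, 2.19], [0.05, 2.79], [-1.13, 4.28], [0.06, 2.93], [-2.69, 2.69]. Speed limits (rad/s): [2.22, 2.22, 2.79, 3.14, 3.14, 3.14].

INTERFACE

Orientations are given as [roll, pitch, yaw] about the fixed x, y, z axes, in that order (R = Rz(yaw) Ry(pitch) Rx(roll)).
In Python, from cell import env gives the robot as it stands.
- The arm moves only by the shell command python3 steer.py 'ROWS'. ROWS is a JSON list of rows, 1 to 5 of them, each of 5 numbers: dx, dy, dz in mm, then a turn about the tool's z in rad, then the opening from 0.0 (shut) to 1.0 (fully open); each row is the pose to reach, as a shift and turn from the pose commanded when the command began, along the tool's axes at that moment; what a row does not reach only later rows make up. A row lasts 1/12 s, in which the tool goes at most 41.7 mm and 0.125 rad, less where a joint would pass 70% of its speed; a pose out of reach is approached as far as the arm can. The fingers move at their own pace and stop on an object; the grip force is fixed at half the most. Time passes only in rows, so rows that do not move let the fingers close. It prints the time, the measured TCP pose, the force, the opening and the grip force at its end.
- env.state(): the state, without advancing time (a new reading comes with each control period).
- env.read_camera(name): name is "scene" or "side" or "wrist"; returns (picture, depth): 480x640x3 uint8, red, green, blue; 480x640 float32, mm along the optical axis (not along the pixel's ray), 0 where there is no reading.
- env.camera_info(name): a dict with "vertical_fov" (degrees; the focal length in pixels is half the picture's height over the tangent of half this angle, whatever the lens; pixels are square), "cx", "cy" (the principal point, pixels), "origin" and "attitude" of the camera in the world. Camera axes: x right, y down, z forward; pixel columns grow to the right and rows downward; lengths in mm; the calibration is good to about 2 mm. A picture is of the moment at which its call begins: read the wrist's pose just before it. camera_info takes no time and is no camera call; for the wrist camera it gives the pose at the moment of the call.
- env.job_done(): hands the job in; it is judged then, once.
The state is a dict: "t": time; "joints": joint angles; "qvel": joint speeds; "tau": joint torques, N m; "eef_pos": TCP position; "tcp_rot": TCP orientation; "ft_force": force on the tool from outside, world axes, zero at the start; "moment": the same for the moment, N m; "opening": opening from 0.0 (shut) to 1.0 (fully open); "grip_force": force on a finger pad.
Only numpy, scipy, OpenCV 4.12 (cv2) and the standard library are available. Lean on these libraries where they do the work, as an engineer would, in place of code of your own. Each camera call takes 0.05 s, during which the arm holds its last target. There are 200 camera calls.

## Working session

There is one attempt and no reset: what is moved stays moved. The work goes in short steps, Python scripts to look and compute and a shell command to move; the robot and the scene stay as the last step left them, time stands still between calls to the robot, and variables do not carry over. Pictures are saved under pics/ and viewed, at most 10 in all, crops included, and the job is handed in when it is done.

```bash
ls; mkdir -p pics
python3 - <<'E'
from cell import env
import cv2,numpy as np
for n in("scene","side"):
    i=env.camera_info(n);print(n,i)
    p,d=env.read_camera(n);cv2.imwrite(f"pics/{n}0.png",p[:,:,::-1]);np.save(f"pics/{n}0.npy",d)
print(env.camera_info("wrist"));print(env.state())
E
```

```text
cell.py
pics
steer.py
scene {'vertical_fov': 46.60662966483598, 'cx': 318.92274104011096, 'cy': 244.78381544289817, 'origin': array([-60.41297312, 741.71537325, 796.06479114]), 'attitude': array([-2.28175112, -0.00926934, -2.46926783])}
side {'vertical_fov': 54.07785674266773, 'cx': 329.5888150847415, 'cy': 235.00528458337496, 'origin': array([393.82219688, 842.81300984, 561.2928261 ]), 'attitude': array([-2.14321855,  0.0084213 , -3.06163528])}
{'vertical_fov': 66.2012064319874, 'cx': 322.8043292928638, 'cy': 235.24334645484817, 'origin': array([ 280.94257131, -563.31565075,  383.74967979]), 'attitude': array([ 2.84169751e+00,  9.31849192e-05, -1.23950635e+00])}
{'t': 0.1, 'joints': array([-1.34557505e+00,  4.91525992e-01,  1.55941070e+00,  4.28165019e-05,
        1.09168583e+00, -1.05597923e-01]), 'qvel': array([ 1.16574126e-03, -2.58225331e-03, -1.17485225e-03,  9.42466490e-05,
       -2.75909057e-04, -1.60390203e-04]), 'tau': array([ 3.12097720e-03, -6.13620830e+01, -2.58606094e+01,  6.93885447e-02,
        4.69797326e-02, -5.16624891e-05]), 'eef_pos': array([ 202.99423644, -590.88310084,  214.09594203]), 'tcp_rot': array([-3.14057252e+00, -1.46313879e-04,  3.30799369e-01]), 'ft_force': array([ 0.52299448, -0.226331  ,  0.18657052]), 'moment': array([0.02146146, 0.0450969 , 0.02650721]), 'grip_force': 0.0, 'opening': 1.000355352002295}
```

View pics/scene0.png

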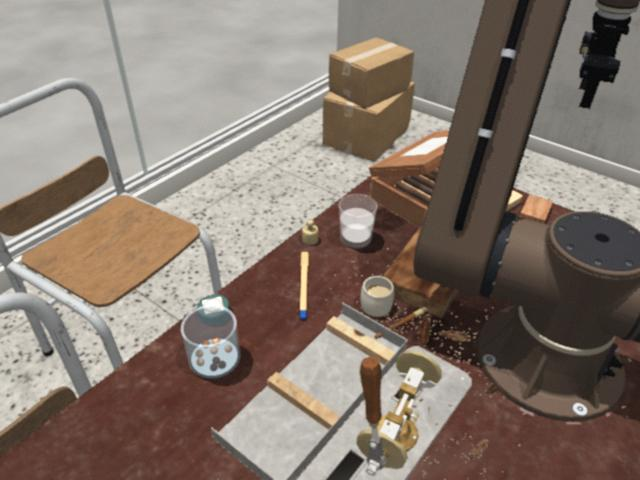

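View pics/side0.png

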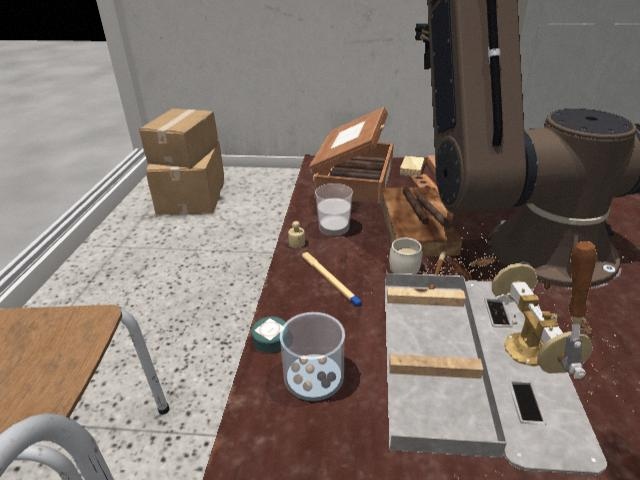

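Scene view: jar at about (211,342), with its dark beads near (217,364). The stick runs from its paddle at (305,255) to its blue end at (303,316), and the glass is at (357,220). Side view: jar rim at (313,335), dark beads at (326,378), stick from (305,255) to its blue end at (357,299), and glass at (333,210).

```bash
cat > h.py <<'E'
from cell import env
import cv2,numpy as np
from scipy.spatial.transform import Rotation as Ro
def K(i): return 240/np.tan(np.radians(i["vertical_fov"]/2))
def ray(i,u,v):
    f=K(i);d=Ro.from_euler('xyz',i["attitude"]).apply([(u-i["cx"])/f,(v-i["cy"])/f,1]);return np.array(i["origin"]),d
def onz(i,u,v,z):
    o,d=ray(i,u,v);return o+d*(z-o[2])/d[2]
def proj(i,P):
    c=Ro.from_euler('xyz',i["attitude"]).inv().apply(np.array(P)-i["origin"]);return np.c_[c[...,0]/c[...,2]*K(i)+i["cx"],c[...,1]/c[...,2]*K(i)+i["cy"]]
def cross(*rs):
    A=0;b=0
    for o,d in rs:
        d=d/np.linalg.norm(d);M=np.eye(3)-np.outer(d,d);A=A+M;b=b+M@o
    return np.linalg.solve(A,b)
def snap(n,name):
    i=env.camera_info(n);p,d=env.read_camera(n);cv2.imwrite(f"pics/{name}.png",p[:,:,::-1]);return i,p,d
E
python3 - <<'E'
from h import *
S=env.camera_info("scene");D=env.camera_info("side")
for n,i in(("scene",S),("side",D)):
    p=cv2.imread(f"pics/{n}0.png");h=cv2.cvtColor(p,cv2.COLOR_BGR2HSV)
    blue=cv2.inRange(h,(105,150,60),(125,255,255));wood=cv2.inRange(h,(12,60,140),(28,200,255))
    box=np.zeros_like(blue)
    (box.__setitem__((slice(240,330),slice(285,325)),255) if n=="scene" else box.__setitem__((slice(245,310),slice(300,370)),255))
    m=cv2.bitwise_and(blue|wood,box)
    k,l,st,c=cv2.connectedComponentsWithStats(m);j=1+np.argmax(st[1:,4]);ys,xs=np.nonzero(l==j)
    P=np.array([onz(i,x,y,8) for x,y in zip(xs,ys)])[:,:2];print(n,"area",len(P))
    ctr,sz,a=cv2.minAreaRect(P.astype(np.float32));print(" rect",ctr,sz,a)
    bs=np.array([onz(i,x,y,8) for y,x in np.argwhere(blue&box)])[:,:2].mean(0);print(" blue",bs)
    # jar/glass rough from rim center
    rims={"scene":[(210.5,331),(357,209)],"side":[(313,337),(334,194)]}[n]
    for (u,v),z in zip(rims,(92,93)):print(" rimctr",onz(i,u,v,z))
    cr=p[300:400,170:250] if n=="scene" else p[300:405,265:360]
    cv2.imwrite(f"pics/c_{n}.png",cv2.resize(cr,None,fx=4,fy=4,interpolation=cv2.INTER_CUBIC))
a=cv2.imread("pics/c_scene.png");b=cv2.imread("pics/c_side.png");g0=cv2.resize(cv2.imread("pics/side0.png")[170:250,300:370],None,fx=4,fy=4)
a=cv2.copyMakeBorder(a,0,b.shape[0]-a.shape[0],0,0,0);cv2.imwrite("pics/cc.png",np.hstack([a,b]))
E
```

```text
scene area 443
 rect (462.8493347167969, 122.2105712890625) (17.1118221282959, 167.67759704589844) 39.10759735107422
 blue [401.41608105 199.29390499]
 rimctr [446.65583025 379.36617059  92.        ]
 rimctr [452.61616995 -41.11245861  93.        ]
side area 499
 rect (455.0964050292969, 132.28318786621094) (18.066303253173828, 193.1927490234375) 39.084163665771484
 blue [403.4722343  199.42863306]
 rimctr [458.02051835 377.53050449  92.        ]
 rimctr [459.29658158 -42.34861234  93.        ]
```

View pics/cc.png

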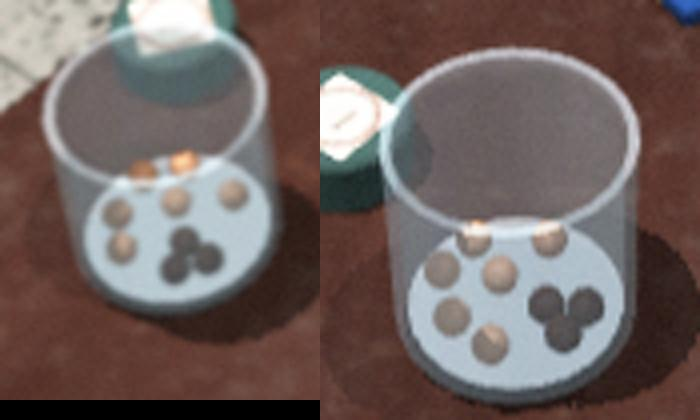

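Jar crop: the rim spans x 43–267, y 22–186 in the scene part and x 381–640, y 48–237 in the side part. The dark clump is at (190,255) in the scene part and (567,315) in the side part, near the wall on the robot/left side.

Run:
```python
from h import *
S=env.camera_info("scene");D=env.camera_info("side")
fr={"scene":lambda u,v:(170+u/4,300+v/4),"side":lambda u,v:(265+(u-320)/4,300+v/4)}
rim={"scene":[(155,22),(155,186),(43,106),(267,102)],"side":[(510,48),(510,237),(381,142),(640,142)]}
fl={"scene":[(178,305),(82,232),(273,214)],"side":[(515,391),(408,310),(625,305)]}
dk={"scene":[(186,240),(175,268),(208,257)],"side":[(547,304),(587,307),(563,332)]}
for n,i in(("scene",S),("side",D)):
    for nm,L,z in(("rim",rim,92),("floor",fl,8)):
        P=np.array([onz(i,*fr[n](*q),z)[:2] for q in L[n]],np.float32);A=np.c_[2*P,np.ones(len(P))];s=np.linalg.lstsq(A,(P**2).sum(1),rcond=None)[0]
        print(n,nm,s[:2],"r",np.sqrt(s[2]+s[0]**2+s[1]**2))
    print(n,"dark",[onz(i,*fr[n](*q),14.5)[:2].round() for q in dk[n]])
    p=cv2.imread(f"pics/{n}0.png");
    cr=p[180:260,285:385] if n=="scene" else p[170:250,285:385]
    cv2.imwrite(f"pics/g_{n}.png",cv2.resize(cr,None,fx=4,fy=4,interpolation=cv2.INTER_CUBIC))
cv2.imwrite("pics/gg.png",np.hstack([cv2.imread("pics/g_scene.png"),cv2.imread("pics/g_side.png")]))
# stick ends
for a,b in [((305,253),(305,255))]:
    print("paddle",onz(S,305,253,5),onz(D,304.5,255,5))
print("blue end",onz(S,303,317.5,5),onz(D,359,301,5))
```

```text
scene rim [457.81382563 372.48680613] r 45.470457094521734
scene floor [458.54360755 372.22744564] r 41.540220037020255
scene dark [array([446., 378.]), array([439., 391.]), array([432., 378.])]
side rim [459.0641154  372.27681427] r 45.20140362733689
side floor [459.21449967 372.07939582] r 40.263354059696184
side dark [array([447., 378.]), array([432., 379.]), array([440., 391.])]
paddle [512.29303658  58.30791965   5.        ] [512.73661279  61.51706354   5.        ]
blue end [398.21321116 202.10129278   5.        ] [397.41349817 196.74427976   5.        ]
```

View pics/gg.png

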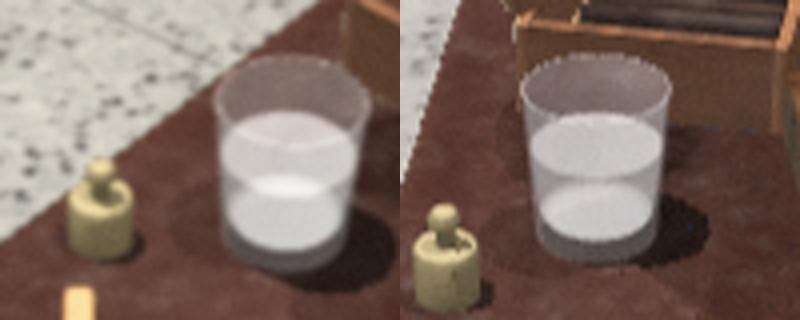

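Glass crop: the rim spans x 214–371, y 54–150 in the scene part and x 520–671, y 53–128 in the side part. The weight is just left of the glass.

```bash
cat >> h.py <<'E'
def togo(xyz,yaw=None,quiet=False):
    s=env.state();R=Ro.from_euler('xyz',s["tcp_rot"]);d=R.inv().apply(np.array(xyz)-s["eef_pos"])
    t=0 if yaw is None else -(yaw-s["tcp_rot"][2]+np.pi)%(2*np.pi)-0
    t=0 if yaw is None else -((yaw-s["tcp_rot"][2]+np.pi)%(2*np.pi)-np.pi)
    print("tool delta",d.round(1),"turn",round(t,3),"at",s["eef_pos"].round(1),"yaw",round(s["tcp_rot"][2],3),"t",round(s["t"],2))
E
python3 - <<'E'
from h import *
S=env.camera_info("scene");D=env.camera_info("side")
fr={"scene":lambda u,v:(285+u/4,180+v/4),"side":lambda u,v:(285+(u-400)/4,170+v/4)}
rim={"scene":[(293,54),(293,150),(214,103),(371,101)],"side":[(596,53),(596,128),(520,90),(671,90)]}
for n,i in(("scene",S),("side",D)):
    P=np.array([onz(i,*fr[n](*q),93)[:2] for q in rim[n]]);A=np.c_[2*P,np.ones(4)];s=np.linalg.lstsq(A,(P**2).sum(1),rcond=None)[0]
    print(n,s[:2],np.sqrt(s[2]+s[0]**2+s[1]**2))
print("traycorner",cross(ray(S,344,308),ray(D,386,277)),"cup base",onz(S,377,312,0),onz(D,405,273,0),"cuptop",cross(ray(S,377,284),ray(D,405,246)))
print("tray back-left top", cross(ray(S,214,433),ray(D,388,440)))
print("weight",onz(S,310,240,0),onz(D,297,244,0))
togo([411.5,183,150],2.255)
E
```

```text
scene [458.62750847 -53.50765229] 41.93409974642589
side [460.13938329 -50.15963494] 41.73540415761583
traycorner [347.98572095 140.69387525  16.4304646 ] cup base [299.55085892  98.3482674    0.        ] [310.13199686 101.66179558   0.        ] cuptop [314.04686787  84.08704328  53.37104224]
tray back-left top [351.82673358 473.38088327   9.23033569]
weight [534.9455175   13.65020714   0.        ] [534.93836779  15.02874767   0.        ]
tool delta [ 448.5 -664.1   64.8] turn -1.924 at [ 203.  -590.9  214.1] yaw 0.331 t 0.1
```

```bash
A='python3 steer.py'
python3 steer.py '[[163,-128,0,0,0.45],[163,-128,0,0,0.45],[163,-128,0,0,0.45],[163,-128,0,0,0.45],[163,-128,0,0,0.45]]'
python3 steer.py '[[163,-128,0,0,0.45],[163,-128,0,0,0.45],[163,-128,0,0,0.45],[163,-128,0,0,0.45],[163,-128,0,0,0.45]]'
python3 steer.py '[[61,-198,0,0,0.45],[61,-198,0,0,0.45],[61,-198,0,0,0.45],[61,-198,0,0,0.45],[61,-198,0,0,0.45]]'
python3 steer.py '[[61,-198,0,0,0.45],[61,-198,0,0,0.45],[61,-198,0,0,0.45],[61,-198,0,0,0.45],[61,-198,0,0,0.45]]'
python3 steer.py '[[0,0,0,-0.625,0.45],[0,0,0,-0.625,0.45],[0,0,0,-0.625,0.45],[0,0,0,-0.625,0.45],[0,0,0,-0.625,0.45]]'
python3 steer.py '[[0,0,0,-0.625,0.45],[0,0,0,-0.625,0.45],[0,0,0,-0.625,0.45],[0,0,0,-0.625,0.45],[0,0,0,-0.625,0.45]]'
python3 steer.py '[[0,0,0,-0.625,0.45],[0,0,0,-0.625,0.45],[0,0,0,-0.625,0.45],[0,0,0,-0.625,0.45],[0,0,0,-0.674,0.45]]'
python3 - <<'E'
from h import *
togo([411.5,183,0],2.255)
i,p,d=snap("wrist","w1")
h=cv2.cvtColor(p,cv2.COLOR_RGB2HSV)
b=cv2.inRange(h,(105,150,60),(125,255,255));ys,xs=np.nonzero(b);print(len(xs),xs.mean(),ys.mean(),onz(i,xs.mean(),ys.mean(),8))
# expected
print(proj(i,np.array([[455.2,129.7,10],[514.7,57,10],[395.7,202.5,10]])))
w=cv2.inRange(h,(12,60,140),(28,200,255))|b
k,l,st,c=cv2.connectedComponentsWithStats(w);j=l[int(ys.mean()),int(xs.mean())];Y,X=np.nonzero(l==j)
P=np.array([onz(i,x,y,10) for x,y in zip(X[::5],Y[::5])])[:,:2];print(cv2.minAreaRect(P.astype(np.float32)))
E
```

```text
t: 0.52
eef_pos: [316.1, -415.2, 214.4]
tcp_rot: [-3.141, 0.0, 0.33]
ft_force: [2.0, -1.6, 0.2]
opening: 0.71
grip_force: 0.0
t: 0.93
eef_pos: [428.9, -241.1, 214.6]
tcp_rot: [-3.142, 0.0, 0.331]
ft_force: [0.7, -1.0, 0.1]
opening: 0.452
grip_force: 0.0
t: 1.35
eef_pos: [420.9, -34.1, 214.6]
tcp_rot: [-3.142, 0.0, 0.331]
ft_force: [0.9, -0.0, 0.2]
opening: 0.45
grip_force: 0.0
t: 1.77
eef_pos: [414.3, 173.2, 214.6]
tcp_rot: [3.141, -0.0, 0.331]
ft_force: [0.7, -0.6, 0.4]
opening: 0.45
grip_force: 0.0
t: 2.18
eef_pos: [414.7, 171.2, 214.4]
tcp_rot: [-3.141, 0.001, 0.963]
ft_force: [0.2, -0.2, 0.9]
opening: 0.451
grip_force: 0.0
t: 2.6
eef_pos: [414.8, 171.0, 214.4]
tcp_rot: [-3.141, 0.0, 1.587]
ft_force: [0.5, 0.1, -0.4]
opening: 0.447
grip_force: 0.0
t: 3.02
eef_pos: [414.8, 171.0, 214.4]
tcp_rot: [-3.141, -0.0, 2.212]
ft_force: [-0.2, 0.0, 0.4]
opening: 0.447
grip_force: 0.0
tool delta [ 11.6   4.6 214.4] turn -0.043 at [414.8 171.  214.4] yaw 2.212 t 3.02
191 328.14659685863876 178.34031413612564 [400.73960481 197.17843953   8.        ]
[[330.81332512 258.58592893]
 [333.87215264 334.37727891]
 [327.35796363 171.41297954]]
((400.26007080078125, 197.50631713867188), (10.170629501342773, 18.273317337036133), 37.23414611816406)
```

```bash
python3 steer.py '[[11.6,4.6,40,-0.043,0.45],[11.6,4.6,80,-0.043,0.45],[11.6,4.6,120,-0.043,0.45],[11.6,4.6,160,-0.043,0.45],[11.6,4.6,190,-0.043,0.45]]'
python3 steer.py '[[0,0,10,0,0.45],[0,0,20,0,0.45],[0,0,20.5,0,0.45],[0,0,20.5,0,0],[0,0,20.5,0,0]]'
python3 steer.py '[[0,0,0,0,0],[0,0,0,0,0],[0,0,0,0,0],[0,0,0,0,0],[0,0,0,0,0]]'
python3 steer.py '[[0,0,-20,0,0],[0,0,-40,0,0],[0,0,-60,0,0],[0,0,-60,0,0],[0,0,-60,0,0]]'
python3 - <<'E'
from h import *
i,p,d=snap("side","s1")
cv2.imwrite("pics/s1c.png",cv2.resize(p[180:420,240:480,::-1],None,fx=2.4,fy=2.4))
E
```

```text
t: 3.48
eef_pos: [411.0, 182.9, 22.2]
tcp_rot: [-3.14, -0.0, 2.246]
ft_force: [0.9, -0.4, 0.0]
opening: 0.452
grip_force: 0.0
t: 3.9
eef_pos: [412.0, 183.2, 4.6]
tcp_rot: [3.141, 0.0, 2.248]
ft_force: [-0.6, -0.1, 0.2]
opening: 0.358
grip_force: 0.0
t: 4.32
eef_pos: [412.0, 183.2, 4.6]
tcp_rot: [3.141, 0.0, 2.249]
ft_force: [-0.9, -0.8, 7.5]
opening: 0.122
grip_force: 30.0
t: 4.73
eef_pos: [412.2, 183.2, 64.7]
tcp_rot: [3.14, 0.001, 2.249]
ft_force: [-0.6, -0.4, -0.9]
opening: 0.122
grip_force: 30.0
```

View pics/s1c.png

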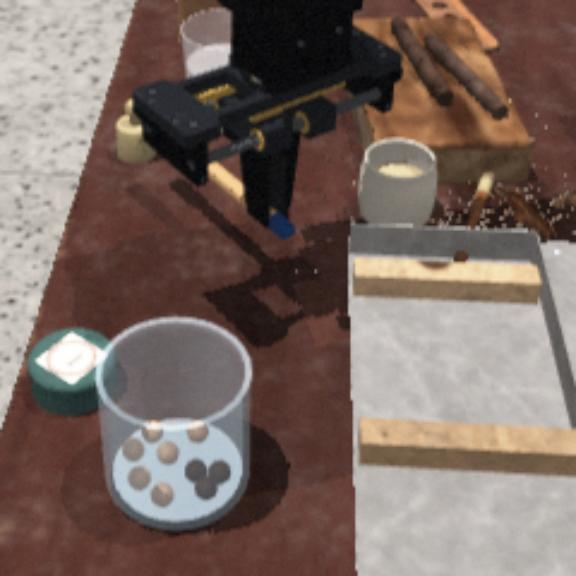

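The stick is held level near its blue end, about (285,225) in the crop. I'll ease the grip in small steps so the paddle swings down by its own weight.

```bash
python3 steer.py '[[0,0,0,0,0.118],[0,0,0,0,0.118],[0,0,0,0,0.118]]' | tail -2
python3 steer.py '[[0,0,0,0,0.121],[0,0,0,0,0.121],[0,0,0,0,0.121]]' | tail -2
python3 steer.py '[[0,0,0,0,0.123],[0,0,0,0,0.123],[0,0,0,0,0.123]]' | tail -2
python3 - <<'E'
from h import *
i,p,d=snap("side","s2");a=cv2.imread("pics/s1.png").astype(int)
q=p[:,:,::-1].astype(int);df=abs(q-a).max(2)>40;ys,xs=np.nonzero(df);print(len(xs), xs.min() if len(xs) else 0,xs.max() if len(xs) else 0,ys.min() if len(xs) else 0,ys.max() if len(xs) else 0)
E
```

```text
opening: 0.12
grip_force: 29.5
opening: 0.124
grip_force: 18.7
opening: 0.124
grip_force: 11.5
124 299 568 0 269
```

```bash
python3 steer.py '[[0,0,0,0,0.1245],[0,0,0,0,0.1245],[0,0,0,0,0.1245]]' | tail -2
python3 steer.py '[[0,0,0,0,0.1252],[0,0,0,0,0.1252],[0,0,0,0,0.1252]]' | tail -2
cat > look.py <<'E'
from h import *
import sys
# stick pixels in side view near the gripper: colour mask of pale wood, fit line, elevation by two views
def mask(p,dark=False):
    h=cv2.cvtColor(p,cv2.COLOR_RGB2HSV);return cv2.inRange(h,(10,70,120),(28,190,255)),cv2.inRange(h,(105,150,40),(125,255,255))
s=env.state();print("tcp",s["eef_pos"].round(1),"yaw",s["tcp_rot"][2].round(3),"t",round(s["t"],2),"M",s["moment"].round(3))
for n in("scene","side"):
    i,p,d=snap(n,sys.argv[1]+n)
    u,v=proj(i,s["eef_pos"][None])[0];w,b=mask(p)
    roi=np.zeros_like(w);cv2.circle(roi,(int(u),int(v)),110,255,-1);w&=roi;b&=roi
    k,l,st,c=cv2.connectedComponentsWithStats(w)
    print(n,"tcp px",(round(u),round(v)),"blobs",[(st[j,:5].tolist()) for j in range(1,k) if st[j,4]>25],"blue",np.argwhere(b).mean(0)[::-1].round(1) if b.any() else None)
E
python3 look.py a
```

```text
opening: 0.126
grip_force: 6.1
opening: 0.126
grip_force: 3.6
tcp [411.8 183.1  64.1] yaw 2.249 t 6.08 M [ 0.082 -0.082 -0.036]
scene tcp px (304, 287) blobs [[276, 234, 14, 5, 61], [383, 245, 31, 46, 768], [287, 251, 21, 8, 56], [300, 261, 8, 26, 137], [326, 316, 60, 58, 621], [354, 329, 11, 8, 42], [267, 371, 36, 25, 307]] blue [302.9 292.4]
side tcp px (352, 270) blobs [[382, 165, 5, 9, 29], [314, 172, 15, 6, 45], [409, 177, 43, 48, 311], [387, 187, 20, 14, 131], [392, 203, 41, 38, 640], [322, 215, 13, 7, 30], [428, 215, 30, 26, 238], [288, 221, 12, 25, 163], [327, 248, 15, 17, 135], [437, 252, 9, 11, 53], [387, 288, 72, 18, 794], [390, 354, 29, 18, 253]] blue [356.9 273.7]
```

```bash
python3 steer.py '[[0,0,0,0,0.1257],[0,0,0,0,0.1257],[0,0,0,0,0.1257]]' | tail -2
python3 look.py b | grep -o "^s.*px ([0-9, ]*)\|blue.*\|M.*"
python3 steer.py '[[0,0,0,0,0.126],[0,0,0,0,0.126],[0,0,0,0,0.126]]' | tail -2
python3 look.py c | grep -o "^s.*px ([0-9, ]*)\|blue.*\|M.*"
```

```text
opening: 0.125
grip_force: 1.6
M [ 0.057 -0.164  0.026]
scene tcp px (304, 287)
blue [302.9 290.4]
side tcp px (352, 270)
blue [356.8 271.4]
opening: 0.126
grip_force: 0.7
M [ 0.039 -0.141 -0.08 ]
scene tcp px (304, 287)
blue [302.9 290.4]
side tcp px (352, 270)
blue [356.8 271.3]
```

It has swung: the blue end rose about 2 px in both views. I'll hold that light grip and lift so it can hang.

```bash
python3 steer.py '[[0,0,-8,0,0.1258],[0,0,-16,0,0.1258],[0,0,-24,0,0.1258],[0,0,-32,0,0.1258],[0,0,-40,0,0.1258]]' | tail -2
python3 look.py d | grep -o "^s.*px ([0-9, ]*)\|blue.*\|M.*"
python3 steer.py '[[0,0,-15,0,0.1258],[0,0,-30,0,0.1258],[0,0,-50,0,0.1258],[0,0,-70,0,0.1258],[0,0,-90,0,0.1258]]' | tail -2
python3 look.py e
python3 -c "
import cv2
p=cv2.imread('pics/eside.png')[60:420,220:520];cv2.imwrite('pics/ec.png',cv2.resize(p,None,fx=1.6,fy=1.6))"
```

```text
opening: 0.126
grip_force: 1.2
M [ 0.015 -0.159  0.007]
scene tcp px (303, 270)
blue [302.5 272.7]
side tcp px (352, 250)
blue [356.7 249.3]
opening: 0.127
grip_force: 1.3
tcp [411.5 183.  194.9] yaw 2.249 t 7.82 M [ 0.029 -0.137  0.006]
scene tcp px (303, 232) blobs [[369, 159, 23, 10, 118], [273, 171, 15, 5, 47], [371, 174, 37, 25, 170], [299, 220, 20, 77, 582], [193, 225, 6, 14, 55], [383, 236, 30, 50, 630], [367, 285, 22, 11, 73], [326, 316, 20, 20, 152]] blue [302.5 230.9]
side tcp px (353, 204) blobs [[366, 150, 26, 33, 146], [428, 155, 27, 15, 275], [400, 157, 59, 83, 1056], [325, 172, 15, 7, 40], [383, 187, 50, 55, 1318], [347, 207, 9, 75, 295], [288, 221, 17, 25, 233], [398, 248, 17, 5, 26], [438, 252, 8, 11, 50], [387, 288, 34, 15, 301]] blue [356.6 198.2]
```

View pics/ec.png

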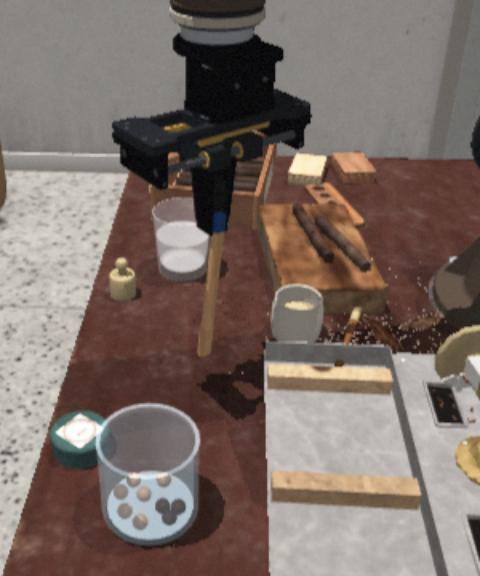

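The stick hangs almost upright; its paddle tip is at about (205,355) in the crop, which is (348,282) in the side view. I'll grip firmly, then measure the tip and find free floor in the jar.

```bash
python3 steer.py '[[0,0,0,0,0.1],[0,0,0,0,0.05],[0,0,-40,0,0],[0,0,-80,0,0],[0,0,-90,0,0]]' | tail -2
cat > tip.py <<'E'
from h import *
import sys
from look import mask
E
python3 - <<'E'
from h import *
s=env.state();t=s["eef_pos"];L=[]
for n in("scene","side"):
    i,p,d=snap(n,"f"+n);h=cv2.cvtColor(p,cv2.COLOR_RGB2HSV);w=cv2.inRange(h,(10,70,110),(28,190,255))
    a=proj(i,(t+[0,0,-20])[None])[0].astype(int);b=proj(i,(t+[0,0,-165])[None])[0].astype(int)
    roi=np.zeros_like(w);cv2.line(roi,tuple(map(int,a)),tuple(map(int,b+(b-a)//10)),255,60);w&=roi
    k,l,st,c=cv2.connectedComponentsWithStats(w);j=1+np.argmax(st[1:,3]);Y,X=np.nonzero(l==j)
    e=Y.max();m=Y>=e-5;print(n,st[j],(X[m].mean(),e-1));L.append(ray(i,X[m].mean(),e-2))
print("tcp",t,s["tcp_rot"][2],"tip",cross(*L))
S=env.camera_info("scene");D=env.camera_info("side")
for q in [(475,238),(549,238),(442,269),(500,274),(452,316),(490,344)]:
    print(onz(D,265+(q[0]-320)/4,300+q[1]/4,14.5)[:2].round()-[458.6,372.3])
E
```

```text
opening: 0.123
grip_force: 30.0
scene [298 192  21  70 705] (np.float64(301.8974358974359), np.int64(260))
side [322 153  62  88 759] (np.float64(347.34285714285716), np.int64(239))
tcp [412.89789793 183.45901858 287.6152004 ] 2.248865520980101 tip [420.29735192 177.01265864 125.03674168]
[ 18.4 -23.3]
[ -9.6 -25.3]
[29.4 -7.3]
[ 7.4 -6.3]
[22.4 13.7]
[ 7.4 25.7]
```

```bash
python3 steer.py '[[30,34,0,0,0],[60,68,0,0,0],[90,102,0,0,0],[122,138,0,0,0],[122,138,0,0,0]]' | head -2
python3 steer.py '[[0,0,0,0.125,0],[0,0,0,0.25,0],[0,0,0,0.375,0],[0,0,0,0.5,0],[0,0,0,0.625,0]]' | head -3
python3 steer.py '[[0,0,0,0.125,0],[0,0,0,0.25,0],[0,0,0,0.375,0],[0,0,0,0.5,0],[0,0,0,0.625,0]]' | head -3
python3 steer.py '[[0,0,0,0.125,0],[0,0,0,0.25,0],[0,0,0,0.375,0],[0,0,0,0.5,0],[0,0,0,0.56,0]]' | head -3
cat > tip.py <<'E'
from h import *
import sys
def tip(tag,roiw=60):
    s=env.state();t=s["eef_pos"];L=[]
    for n in("scene","side"):
        i,p,d=snap(n,tag+n);h=cv2.cvtColor(p,cv2.COLOR_RGB2HSV);w=cv2.inRange(h,(10,70,110),(28,190,255))
        a=proj(i,(t+[0,0,-20])[None])[0].astype(int);b=proj(i,(t+[0,0,-165])[None])[0].astype(int)
        roi=np.zeros_like(w);cv2.line(roi,tuple(map(int,a)),tuple(map(int,b+(b-a)//10)),255,roiw);w&=roi
        k,l,st,c=cv2.connectedComponentsWithStats(w);j=1+np.argmax(st[1:,3]);Y,X=np.nonzero(l==j)
        e=Y.max();m=Y>=e-5;print(n,st[j],(X[m].mean(),e-1));L.append(ray(i,X[m].mean(),e-2))
    T=cross(*L);print("tcp",t.round(1),"yaw",s["tcp_rot"][2].round(3),"tip",T.round(1),"rel jar",(T[:2]-[458.6,372.3]).round(1),"t",round(s["t"],2));return T
if __name__=="__main__":
    tip(sys.argv[1]);togo([443.5,365.5,176],0.44)
E
python3 tip.py g
```

```text
t: 8.85
eef_pos: [442.5, 368.3, 280.8]
t: 9.27
eef_pos: [442.2, 364.4, 281.0]
tcp_rot: [-3.138, 0.002, 1.618]
t: 9.68
eef_pos: [442.3, 364.3, 281.1]
tcp_rot: [-3.14, 0.004, 0.993]
t: 10.1
eef_pos: [442.3, 364.3, 281.1]
tcp_rot: [3.141, 0.004, 0.432]
scene [196 244  30  77 593] (np.float64(221.0), np.int64(319))
side [310 216  25 103 879] (np.float64(330.75), np.int64(317))
tcp [442.3 364.3 281.1] yaw 0.432 tip [434.2 363.7 119.3] rel jar [-24.4  -8.6] t 10.1
tool delta [  1.9  -0.6 105.4] turn -0.002 at [442.3 364.4 281.4] yaw 0.438 t 10.2
```

```bash
python3 steer.py '[[-1,2.3,20,0,0],[-1,2.3,45,0,0],[-1,2.3,70,0,0],[-1,2.3,90,0,0],[-1,2.3,100,0,0]]'
python3 steer.py '[[0,0,3,0,0],[0,0,5,0,0],[0,0,7,0,0],[0,0,7,0,0]]'
python3 tip.py k
python3 -c "
import cv2,numpy as np
a=cv2.imread('pics/kside.png')[190:410,240:400];b=cv2.imread('pics/kscene.png')[190:410,140:300];cv2.imwrite('pics/kc.png',cv2.resize(np.hstack([b,a]),None,fx=2.5,fy=2.5))"
```

```text
t: 10.62
eef_pos: [441.6, 361.3, 180.2]
tcp_rot: [3.141, 0.005, 0.441]
ft_force: [-0.5, -0.7, -0.6]
opening: 0.124
grip_force: 30.0
t: 10.95
eef_pos: [443.0, 362.3, 177.6]
tcp_rot: [-3.142, -0.001, 0.439]
ft_force: [0.5, 0.2, -0.6]
opening: 0.121
grip_force: 30.0
scene [206 295  20  48 355] (np.float64(217.75555555555556), np.int64(341))
side [312 284  20  70 533] (np.float64(327.02564102564105), np.int64(352))
tcp [443.  362.3 177.6] yaw 0.439 tip [440.2 373.5  64.9] rel jar [-18.4   1.2] t 10.95
tool delta [ 1.7 -2.6  1.9] turn -0.001 at [443.1 362.4 177.9] yaw 0.439 t 11.05
```

View pics/kc.png

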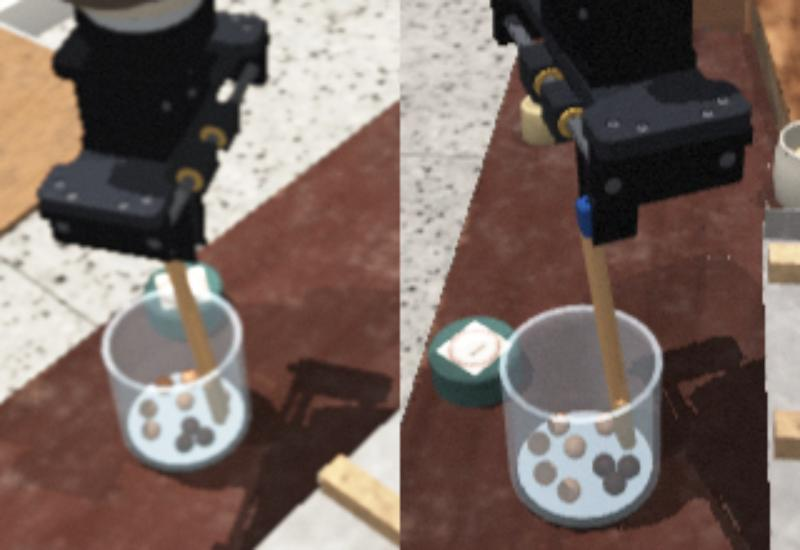

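The tip is about 8 mm above the floor on free ground behind the dark clump, at about (627,440) in the crop. I'll set it down with a light grip, lean it over toward the far rim, and release.

```bash
python3 steer.py '[[0,0,3,0,0],[0,0,5.5,0,0],[0,0,6.5,0,0.1252],[0,0,6.5,0,0.1252],[0,0,6.5,0,0.1252]]' | tail -3
python3 steer.py '[[10,0,1,0,0.1252],[22,0,4,0,0.1252],[35,0,8,0,0.1252],[48,0,12,0,0.1252],[60,0,17,0,0.1252]]' | tail -3
python3 steer.py '[[8,0,4,0,0.1252],[16,0,8,0,0.1252],[24,0,13,0,0.1252],[26,0,14,0,0.1252],[26,0,14,0,0.1252]]'
python3 look.py m
python3 -c "
import cv2,numpy as np
a=cv2.imread('pics/mside.png')[190:410,220:380];b=cv2.imread('pics/mscene.png')[190:410,140:300];cv2.imwrite('pics/mc.png',cv2.resize(np.hstack([b,a]),None,fx=2.5,fy=2.5))"
```

```text
ft_force: [0.9, -0.1, 10.3]
opening: 0.122
grip_force: 5.7
ft_force: [-0.1, 0.4, 0.5]
opening: 0.128
grip_force: 2.8
t: 12.3
eef_pos: [520.6, 398.6, 138.8]
tcp_rot: [3.141, 0.001, 0.439]
ft_force: [-0.3, -1.1, -0.2]
opening: 0.125
grip_force: 2.8
tcp [520.6 398.6 138.8] yaw 0.439 t 12.3 M [0.013 0.03  0.031]
scene tcp px (167, 297) blobs [[57, 205, 64, 101, 3894], [176, 233, 10, 9, 60], [185, 234, 13, 14, 87], [164, 300, 55, 44, 480]] blue None
side tcp px (262, 320) blobs [[288, 221, 17, 26, 265], [232, 277, 8, 10, 27], [259, 324, 60, 33, 481]] blue [251.1 321.2]
```

View pics/mc.png

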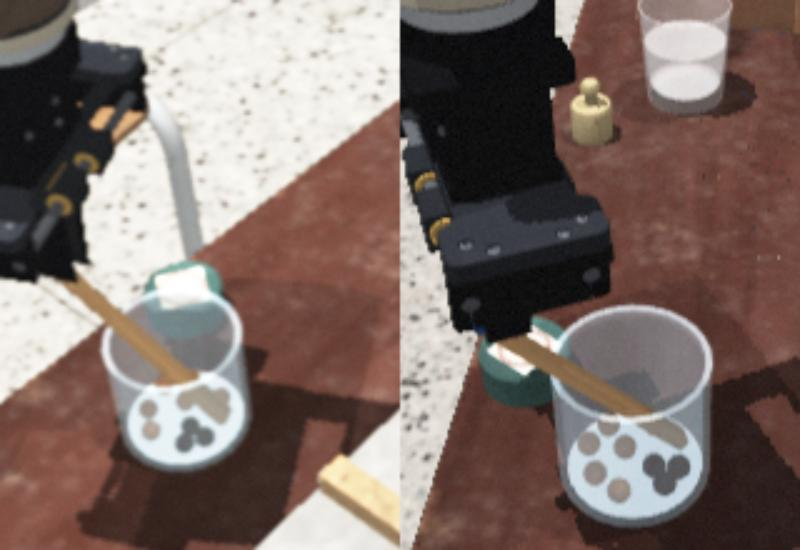

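The stick leans on the far rim, with its upper part at about (520,345) in the crop. I'll release it, rise clear and measure the blue top.

```bash
python3 steer.py '[[0,0,0,0,0.14],[0,0,0,0,0.2],[0,0,0,0,0.4],[0,0,0,0,0.4],[0,0,0,0,0.4]]' | tail -3
python3 steer.py '[[0,0,-40,0,0.4],[0,0,-80,0,0.4],[0,0,-100,0,0.4],[0,0,-100,0,0.4],[0,0,-100,0,0.4]]' | head -2
cat > top.py <<'E'
from h import *
L=[]
for n in("scene","side"):
    i,p,d=snap(n,"n"+n);h=cv2.cvtColor(p,cv2.COLOR_RGB2HSV);b=cv2.inRange(h,(105,150,40),(125,255,255))
    k,l,st,c=cv2.connectedComponentsWithStats(b);print(n,[(st[j].tolist(),c[j].round(1)) for j in range(1,k) if st[j,4]>8])
    if k>1: j=1+np.argmax(st[1:,4]);L.append(ray(i,*c[j]))
if len(L)==2:
    T=cross(*L);print("blue mid",T.round(1), "gap",[np.linalg.norm(np.cross(T-o,d/np.linalg.norm(d))).round(1) for o,d in L])
togo([520,398,150],0.44)
E
python3 top.py
```

```text
ft_force: [-0.2, -0.8, 0.2]
opening: 0.352
grip_force: 0.0
t: 13.23
eef_pos: [520.8, 398.8, 240.6]
scene [([152, 286, 11, 10, 63], array([156.8, 290.6]))]
side [([243, 310, 15, 13, 118], array([250.1, 315.7]))]
blue mid [533.5 405.7 151.7] gap [np.float64(0.4), np.float64(0.4)]
tool delta [-0.2  0.3 88.3] turn -0.001 at [520.2 398.4 238.3] yaw 0.439 t 13.33
```

```bash
python3 steer.py '[[11,-0.5,0,0,0.4],[11,-0.5,40,0,0.4],[11,-0.5,75,0,0.4],[11,-0.5,98,0,0.4],[11,-0.5,103,0,0.4]]' | head -2
python3 steer.py '[[0,0,0,0,0.3],[0,0,0,0,0],[0,0,0,0,0],[0,0,0,0,0],[0,0,0,0,0]]'
python3 steer.py '[[0,0,0,0,0.1257],[0,0,0,0,0.1257],[0,0,0,0,0.1257],[-2,0,-5,0,0.1257],[-6,0,-12,0,0.1257]]'
python3 top.py
```

```text
t: 13.75
eef_pos: [528.2, 402.4, 130.6]
t: 14.17
eef_pos: [530.8, 404.0, 137.9]
tcp_rot: [-3.141, -0.002, 0.439]
ft_force: [0.6, -0.2, 0.4]
opening: 0.124
grip_force: 30.0
t: 14.58
eef_pos: [524.7, 401.0, 148.3]
tcp_rot: [3.141, 0.001, 0.439]
ft_force: [1.4, -0.3, -0.3]
opening: 0.127
grip_force: 4.3
scene []
side []
tool delta [-5.8  1.  -0. ] turn -0.001 at [524.8 401.3 150. ] yaw 0.439 t 14.68
```

```bash
python3 steer.py '[[0,0,0,0,0.1262],[-7,0,-9,0,0.1262],[-14,0,-16,0,0.1262],[-24,0,-22,0,0.1262],[-36,0,-29,0,0.1262]]' | tail -3
python3 steer.py '[[-12,0,-6,0,0.1262],[-25,0,-11,0,0.1262],[-38,0,-15,0,0.1262],[-50,0,-17,0,0.1262],[-60,0,-18,0,0.1262]]'
python3 tip.py q
python3 -c "
import cv2,numpy as np
a=cv2.imread('pics/qside.png')[190:410,220:380];b=cv2.imread('pics/qscene.png')[190:410,140:300];cv2.imwrite('pics/qc.png',cv2.resize(np.hstack([b,a]),None,fx=2.5,fy=2.5))"
```

```text
ft_force: [0.1, 0.9, 0.3]
opening: 0.125
grip_force: 0.0
t: 15.52
eef_pos: [436.6, 359.9, 196.6]
tcp_rot: [-3.142, -0.001, 0.439]
ft_force: [-0.2, 0.7, 0.9]
opening: 0.131
grip_force: 0.0
scene [191 316  28  28 272] (np.float64(209.90804597701148), np.int64(342))
side [299 342  19  15 141] (np.float64(308.1125), np.int64(355))
tcp [436.6 359.9 196.6] yaw 0.439 tip [466.2 369.5  46.2] rel jar [ 7.6 -2.8] t 15.52
tool delta [ 8.6 -2.1 20.4] turn -0.001 at [436.6 359.9 196.4] yaw 0.439 t 15.62
```

View pics/qc.png

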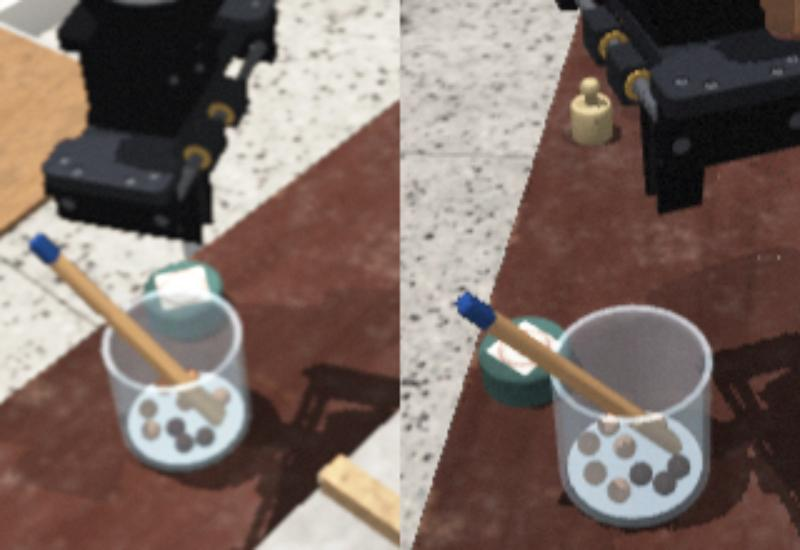

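The grip slipped off and the stick leans on the rim again, its blue top at about (475,308) in the crop. I'll retake it a little deeper and keep a bit more grip force.

```bash
python3 steer.py '[[0,0,-20,0,0.4],[0,0,-30,0,0.4],[0,0,-40,0,0.4],[0,0,-40,0,0.4],[0,0,-40,0,0.4]]' | head -2
python3 top.py
```

```text
t: 16.03
eef_pos: [438.3, 360.6, 235.7]
scene [([153, 284, 10, 11, 65], array([157.3, 289.1]))]
side [([243, 307, 15, 14, 120], array([249.8, 313.7]))]
blue mid [534.1 403.9 153.4] gap [np.float64(0.4), np.float64(0.4)]
tool delta [90.4  0.8 84.8] turn -0.001 at [437.9 360.3 234.9] yaw 0.439 t 16.13
```

```bash
python3 steer.py '[[40,0.7,0,0,0.4],[80,1.3,0,0,0.4],[97.5,1.5,0,0,0.4],[97.5,1.5,30,0,0.4],[97.5,1.5,60,0,0.4]]' | head -2
python3 steer.py '[[0,0,25,0,0.4],[0,0,40,0,0.4],[0,0,40,0,0.2],[0,0,40,0,0],[0,0,40,0,0]]'
python3 steer.py '[[0,0,0,0,0],[0,0,0,0,0],[0,0,0,0,0.122],[0,0,0,0,0.122],[0,0,0,0,0.122]]'
python3 steer.py '[[-5,0,-5,0,0.124],[-10,0,-11,0,0.124],[-15,0,-15,0,0.124],[-20,0,-19,0,0.124],[-20,0,-19,0,0.124]]' | tail -3
python3 look.py r|grep blue
python3 -c "
import cv2,numpy as np
a=cv2.imread('pics/rside.png')[190:410,220:380];b=cv2.imread('pics/rscene.png')[190:410,140:300];cv2.imwrite('pics/rc.png',cv2.resize(np.hstack([b,a]),None,fx=2.5,fy=2.5))"
```

```text
t: 16.55
eef_pos: [528.2, 400.9, 174.5]
t: 16.97
eef_pos: [527.4, 400.8, 136.4]
tcp_rot: [-3.142, -0.001, 0.439]
ft_force: [0.1, -0.2, -0.3]
opening: 0.244
grip_force: 0.0
t: 17.38
eef_pos: [527.3, 400.7, 136.3]
tcp_rot: [-3.142, -0.001, 0.439]
ft_force: [0.3, 1.2, 2.0]
opening: 0.125
grip_force: 24.1
ft_force: [0.9, -0.3, -0.2]
opening: 0.126
grip_force: 10.6
scene tcp px (173, 291) blobs [[64, 196, 65, 110, 4430], [183, 225, 10, 9, 57], [192, 228, 7, 13, 51], [176, 289, 48, 54, 477]] blue None
side tcp px (272, 307) blobs [[293, 221, 12, 23, 139], [242, 262, 9, 11, 28], [274, 310, 54, 45, 488]] blue None
```

View pics/rc.png

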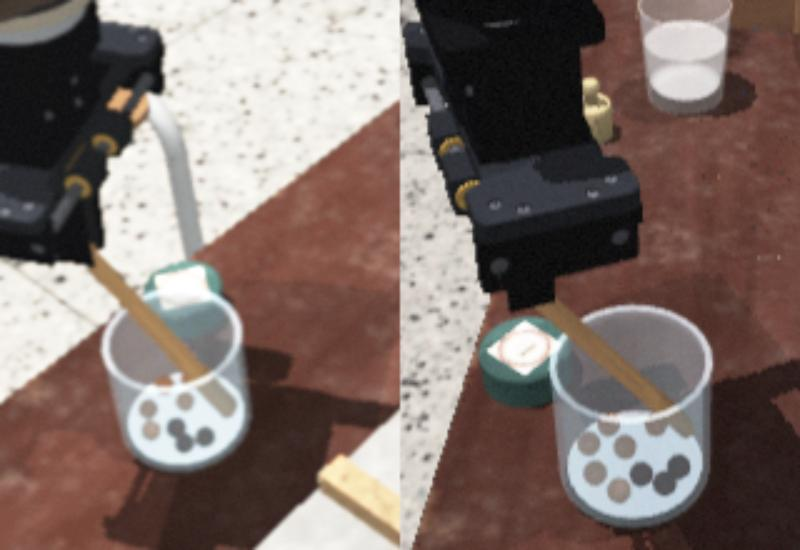

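The stick is rotating in the grip as wanted, with its paddle at about (680,420) in the crop, against the near wall. I'll go on raising it along the arc.

```bash
python3 steer.py '[[-9,0,-5,0,0.1245],[-18,0,-10,0,0.1245],[-27,0,-13,0,0.1245],[-36,0,-16,0,0.1245],[-36,0,-16,0,0.1245]]' | tail -3
python3 tip.py s
python3 steer.py '[[-9,0,-2,0,0.125],[-18,0,-4,0,0.125],[-27,0,-5,0,0.125],[-32,0,-6,0,0.125],[-32,0,-6,0,0.125]]' | tail -3
python3 tip.py t
```

```text
ft_force: [0.1, -0.2, -0.1]
opening: 0.127
grip_force: 8.1
scene [192 292  34  51 418] (np.float64(217.54347826086956), np.int64(341))
side [296 297  36  56 454] (np.float64(326.5609756097561), np.int64(351))
tcp [474.7 376.2 171.5] yaw 0.439 tip [440.6 373.5  65.8] rel jar [-18.    1.2] t 18.32
tool delta [-34.1  -3.7  -5. ] turn -0.001 at [476.  376.7 171. ] yaw 0.439 t 18.42
ft_force: [0.9, -0.4, 0.6]
opening: 0.126
grip_force: 5.8
scene [208 294  21  45 316] (np.float64(224.15151515151516), np.int64(337))
side [315 288  20  64 494] (np.float64(330.1842105263158), np.int64(350))
tcp [446.2 362.7 176.9] yaw 0.439 tip [437.9 361.9  61.2] rel jar [-20.7 -10.4] t 18.83
tool delta [-2.4 -3.7  0.8] turn -0.001 at [447.2 363.2 176.8] yaw 0.439 t 18.93
```

```bash
python3 steer.py '[[0,0,0,0,0.12],[0,0,0,0,0],[0,0,0,0,0],[0,0,2,0,0],[0,0,2,0,0]]' | grep -v rot
python3 steer.py '[[0,0,1,0,0],[0,0,2,0,0],[0,0,2,0,0]]' | grep "ft\|eef"
python3 steer.py '[[0,0,1,0,0],[0,0,1.5,0,0],[0,0,1.5,0,0]]' | grep "ft\|eef"
```

```text
t: 19.35
eef_pos: [447.3, 363.1, 174.1]
ft_force: [0.1, 1.1, 0.3]
opening: 0.121
grip_force: 30.0
eef_pos: [447.3, 363.1, 172.3]
ft_force: [0.9, -0.6, -0.5]
eef_pos: [447.3, 363.2, 171.0]
ft_force: [-0.7, -0.6, -0.8]
```

```bash
cat > beads.py <<'E'
from h import *
import sys
J=np.array([458.6,372.3])
def beads(tag):
    for n in("scene","side"):
        i,p,d=snap(n,tag+n);h=cv2.cvtColor(p,cv2.COLOR_RGB2HSV);g=p.max(2)
        fm=np.zeros(g.shape,np.uint8);th=np.linspace(0,6.28,60);c=np.c_[J[0]+39*np.cos(th),J[1]+39*np.sin(th),np.full(60,14.5)]
        cv2.fillPoly(fm,[proj(i,c).astype(np.int32)],255)
        dk=((g<105)&(fm>0)).astype(np.uint8)
        k,l,st,ce=cv2.connectedComponentsWithStats(dk,connectivity=4)
        print(n,"dark blobs (rel jar mm):",[(onz(i,*ce[j],14.5)[:2]-J).round(0).tolist()+[int(st[j,4])] for j in range(1,k) if st[j,4]>8],
              "bead px area~",round(np.pi*49*(K(i)/np.linalg.norm(np.array([*J,15])-i["origin"]))**2))
    s=env.state();print("tcp",s["eef_pos"].round(1),"t",round(s["t"],2),"grip",s["grip_force"])
if __name__=="__main__":beads(sys.argv[1])
E
python3 beads.py b0
```

```text
scene dark blobs (rel jar mm): [] bead px area~ 47
side dark blobs (rel jar mm): [[-21.0, 12.0, 119], [-4.0, 13.0, 55]] bead px area~ 65
tcp [447.3 363.2 171.1] t 19.95 grip 29.9998676776886
```

```bash
python3 steer.py '[[0,0,1,0,0],[0,0,2,0,0],[0,0,2,0,0]]' | grep "ft\|eef"
python3 steer.py '[[0,0,1,0,0],[0,0,2,0,0],[0,0,2,0,0]]' | grep "ft\|eef"
python3 - <<'E'
from h import *
J=np.array([458.6,372.3])
for n in("scene","side"):
    i=env.camera_info(n);p=cv2.imread(f"pics/b0{n}.png")
    for q in [(-4,13),(-15,12),(-25,12)]:
        u,v=proj(i,np.array([[J[0]+q[0],J[1]+q[1],14.5]]))[0];u,v=int(round(u)),int(round(v));print(n,q,(u,v));print(p[v-2:v+3,u-3:u+4].max(2))
E
```

```text
eef_pos: [447.2, 363.1, 168.9]
ft_force: [-0.3, -0.6, -0.6]
eef_pos: [447.6, 363.3, 167.4]
ft_force: [-0.2, 0.0, 2.3]
scene (-4, 13) (210, 360)
[[192 147 126 122 119 138 188]
 [158 118 113 112 112 115 152]
 [137 113 111 115 113 110 128]
 [127 111 109 112 111 109 127]
 [141 107 106 107 111 111 136]]
scene (-15, 12) (215, 363)
[[109 127 195 234 239 238 232]
 [111 136 196 233 239 236 213]
 [115 126 160 196 224 228 191]
 [120 121 122 142 183 202 170]
 [117 117 115 115 137 160 143]]
scene (-25, 12) (219, 366)
[[183 202 170 125 115 115 115]
 [137 160 143 114 115 111 110]
 [120 139 139 117 107 107 105]
 [117 154 171 152 123 110 113]
 [126 182 214 208 178 162 169]]
side (-4, 13) (316, 380)
[[ 94  96 100  99  92  88  91]
 [ 93  94  99  94  91  88  85]
 [ 90  94  92  94  93  88  88]
 [ 92  89  93  92  87  90  85]
 [ 99  87  86  84  86  82  83]]
side (-15, 12) (324, 379)
[[211 215 216 216 207 187 101]
 [196 213 192 173 150 150  96]
 [179 177 133  99 100  92  94]
 [180 118  98  96  96  94  91]
 [154  99  99  97 100  94  94]]
side (-25, 12) (331, 380)
[[ 91  89  89  91  89  84  88]
 [ 88  85  88  86  83  85  88]
 [ 90  85  84  85  84 123 164]
 [ 91  89  99 123 143 187 215]
 [ 87  86 134 183 201 214 216]]
```

Floor contact comes at TCP z of about 167.4 (2.3 N). I'll raise 2.5 mm and stir four rounds at about 24.5 mm radius.

```bash
sed -i 's/g<105/g<(130 if n=="scene" else 115)/' beads.py
python3 steer.py '[[0,0,-2.5,0,0],[0,0,-2.5,0,0]]' | grep "ft\|eef"
for k in 1 2; do
python3 steer.py '[[2.1,10,0,0,0],[8.1,18.2,0,0,0],[16.9,23.3,0,0,0],[27.1,24.4,0,0,0],[36.8,21.2,0,0,0]]' | grep "ft\|eef"
python3 steer.py '[[7.5,-6.8,0,0,0],[11.7,-16.1,0,0,0],[11.7,-26.3,0,0,0],[7.5,-35.6,0,0,0],[0,-42.4,0,0,0]]' | grep "ft\|eef"
python3 steer.py '[[-9.7,-3.2,0,0,0],[-19.9,-2.1,0,0,0],[-28.7,3,0,0,0],[-34.7,11.2,0,0,0],[-36.8,21.2,0,0,0]]' | grep "ft\|eef"
done
python3 beads.py b1
python3 tip.py u
```

```text
eef_pos: [447.4, 363.2, 169.9]
ft_force: [0.7, -0.6, -0.1]
eef_pos: [491.4, 359.0, 169.5]
ft_force: [0.5, -0.2, -0.0]
eef_pos: [470.6, 398.8, 169.2]
ft_force: [1.4, -3.7, 0.2]
eef_pos: [446.5, 362.6, 170.1]
ft_force: [1.2, 1.7, -0.8]
eef_pos: [491.0, 359.6, 169.3]
ft_force: [-2.2, 2.8, 0.3]
eef_pos: [471.0, 399.2, 169.4]
ft_force: [1.5, -1.7, -0.2]
eef_pos: [446.1, 362.2, 169.8]
ft_force: [-0.0, 0.5, -0.5]
scene dark blobs (rel jar mm): [[-23.0, -22.0, 64]] bead px area~ 47
side dark blobs (rel jar mm): [[11.0, -36.0, 41], [-24.0, -22.0, 96]] bead px area~ 65
tcp [447.5 361.6 169.8] t 23.22 grip 29.99671161174774
scene [207 296  17  46 309] (np.float64(219.37142857142857), np.int64(340))
side [311 284  15  72 512] (np.float64(321.3333333333333), np.int64(354))
tcp [447.5 361.6 169.8] yaw 0.437 tip [449.8 363.   49.6] rel jar [-8.8 -9.3] t 23.22
tool delta [-2.7 -4.3 -6.3] turn -0.003 at [447.8 362.8 169.7] yaw 0.437 t 23.32
```

The stick turned a few degrees in the grip, so its path was off centre. I'll recentre it and do three clean rounds.

```bash
python3 steer.py '[[-6,-2,0,0,0],[-13,-4.5,0,0,0],[-13,-4.5,0,0,0]]' | grep "ft\|eef"
python3 tip.py v
for k in 1 2; do
python3 steer.py '[[2.1,10,0,0,0],[8.1,18.2,0,0,0],[16.9,23.3,0,0,0],[27.1,24.4,0,0,0],[36.8,21.2,0,0,0]]' | grep "ft\|eef"
python3 steer.py '[[7.5,-6.8,0,0,0],[11.7,-16.1,0,0,0],[11.7,-26.3,0,0,0],[7.5,-35.6,0,0,0],[0,-42.4,0,0,0]]' | grep "ft\|eef"
python3 steer.py '[[-9.7,-3.2,0,0,0],[-19.9,-2.1,0,0,0],[-28.7,3,0,0,0],[-34.7,11.2,0,0,0],[-36.8,21.2,0,0,0]]' | grep "ft\|eef"
done
python3 tip.py w
python3 beads.py b2
```

```text
eef_pos: [432.7, 362.0, 169.6]
ft_force: [1.3, 2.3, -0.5]
scene [213 301  12  40 265] (np.float64(220.6), np.int64(339))
side [321 285  11  69 509] (np.float64(327.0), np.int64(352))
tcp [432.7 362.  169.6] yaw 0.439 tip [441.6 366.6  59.9] rel jar [-17.   -5.7] t 23.57
tool delta [10.7  1.2 -6.3] turn -0.001 at [433.3 362.  169.7] yaw 0.439 t 23.67
eef_pos: [477.2, 357.7, 169.4]
ft_force: [-0.9, 1.5, 0.7]
eef_pos: [457.6, 397.1, 169.5]
ft_force: [3.1, -4.1, 0.4]
eef_pos: [432.4, 361.0, 169.8]
ft_force: [-0.8, 0.2, 0.1]
eef_pos: [477.6, 358.2, 169.6]
ft_force: [-1.6, 0.6, 0.6]
eef_pos: [457.6, 397.7, 169.6]
ft_force: [2.8, -3.8, 5.3]
eef_pos: [432.5, 361.1, 169.8]
ft_force: [0.4, -0.2, 0.6]
scene [210 301   8  42 267] (np.float64(213.6216216216216), np.int64(341))
side [313 283  16  74 572] (np.float64(316.4146341463415), np.int64(355))
tcp [432.5 361.1 169.8] yaw 0.439 tip [455.4 370.4  52.6] rel jar [-3.2 -1.9] t 26.17
tool delta [11.2 -0.6 -6.4] turn -0.003 at [433.6 360.2 169.7] yaw 0.437 t 26.27
scene dark blobs (rel jar mm): [[31.0, -17.0, 16], [-6.0, -25.0, 27], [-25.0, -20.0, 28]] bead px area~ 47
side dark blobs (rel jar mm): [[14.0, -37.0, 14], [27.0, -20.0, 51], [-8.0, -24.0, 18], [-24.0, -22.0, 59]] bead px area~ 65
tcp [433.9 361.3 169.6] t 26.37 grip 29.997134506702423
```

```bash
python3 steer.py '[[12,0,0,0,0],[24,0,0,0,0],[36,0,0,0,0],[46,0,0,0,0],[52,0,0,0,0]]' | grep "ft\|eef"
python3 steer.py '[[4,0,0,0,0],[6,0,0,0,0],[6,0,0,0,0]]' | grep "ft\|eef"
python3 tip.py x
python3 steer.py '[[-8,0,0,0,0],[-18,0,0,0,0],[-18,0,0,0,0]]' | grep "ft\|eef"
python3 tip.py x2
python3 beads.py b3
```

```text
eef_pos: [481.3, 384.2, 169.3]
ft_force: [-1.7, -0.8, 3.4]
eef_pos: [486.0, 386.3, 169.2]
ft_force: [-2.0, -1.1, 0.3]
scene [179 294  23  50 376] (np.float64(197.47727272727272), np.int64(342))
side [282 303  18  52 404] (np.float64(295.44117647058823), np.int64(353))
tcp [486.  386.3 169.2] yaw 0.439 tip [479.8 383.6  57.4] rel jar [21.2 11.3] t 27.03
tool delta [-47.1   0.8  -6.6] turn -0.001 at [485.8 386.2 169.4] yaw 0.439 t 27.13
eef_pos: [468.1, 378.0, 169.7]
ft_force: [-0.2, -0.0, -0.3]
scene [191 296  21  48 359] (np.float64(207.22222222222223), np.int64(342))
side [296 300  16  57 459] (np.float64(307.9230769230769), np.int64(355))
tcp [468.1 378.  169.7] yaw 0.439 tip [465.6 375.4  52.4] rel jar [7.  3.1] t 27.38
tool delta [-29.2   0.9  -6. ] turn -0.001 at [469.5 378.7 170. ] yaw 0.439 t 27.48
scene dark blobs (rel jar mm): [[27.0, -22.0, 31], [-6.0, -25.0, 24], [-25.0, -21.0, 27]] bead px area~ 47
side dark blobs (rel jar mm): [[-1.0, -38.0, 28], [28.0, -20.0, 50], [-6.0, -24.0, 31], [-24.0, -22.0, 58]] bead px area~ 65
tcp [470.  378.8 169.9] t 27.58 grip 29.999514520168304
```

```bash
python3 steer.py '[[-8,0,0,0,0],[-16,-0.5,0,0,0],[-24,-0.7,0,0,0],[-24,-0.7,0,0,0]]' | grep "ft\|eef"
python3 tip.py y0 | grep rel
for k in 1 2; do
python3 steer.py '[[1.6,7.3,0,0,0],[6,13.4,0,0,0],[12.4,17.1,0,0,0],[19.9,17.9,0,0,0],[27,15.6,0,0,0]]' | grep "ft"
python3 tip.py y1 | grep rel
python3 steer.py '[[5.5,-5,0,0,0],[8.6,-11.8,0,0,0],[8.6,-19.3,0,0,0],[5.5,-26.1,0,0,0],[0,-31.2,0,0,0]]' | grep "ft"
python3 tip.py y2 | grep rel
python3 steer.py '[[-7.1,-2.3,0,0,0],[-14.6,-1.5,0,0,0],[-21,2.2,0,0,0],[-25.4,8.2,0,0,0],[-27,15.6,0,0,0]]' | grep "ft"
python3 tip.py y3 | grep rel
done
python3 beads.py b4
```

```text
eef_pos: [446.7, 368.8, 169.9]
ft_force: [1.4, 1.6, 0.5]
tcp [446.7 368.8 169.9] yaw 0.439 tip [448.7 370.8  56.7] rel jar [-9.9 -1.5] t 27.92
ft_force: [-0.5, 0.1, -0.2]
tcp [480.  366.3 169.5] yaw 0.437 tip [477.8 366.2  39.6] rel jar [19.2 -6.1] t 28.43
ft_force: [0.7, -3.9, 1.3]
tcp [465.2 395.1 169.5] yaw 0.44 tip [461.8 394.   73.8] rel jar [ 3.2 21.7] t 28.95
ft_force: [1.9, 1.5, 0.0]
tcp [447.6 369.  170. ] yaw 0.439 tip [452.1 371.   55.5] rel jar [-6.5 -1.3] t 29.47
ft_force: [-1.9, -0.3, 0.9]
tcp [479.6 366.2 169.4] yaw 0.438 tip [477.3 365.9  39.4] rel jar [18.7 -6.4] t 29.98
ft_force: [0.9, -1.3, 0.4]
tcp [465.1 395.8 169.4] yaw 0.439 tip [463.8 397.4  76.5] rel jar [ 5.2 25.1] t 30.5
ft_force: [-0.0, 1.2, 0.3]
tcp [447.  368.3 169.7] yaw 0.439 tip [454.7 372.   55.5] rel jar [-3.9 -0.3] t 31.02
scene dark blobs (rel jar mm): [[33.0, -13.0, 40], [-4.0, -31.0, 28], [-23.0, -24.0, 29]] bead px area~ 47
side dark blobs (rel jar mm): [[13.0, -37.0, 15], [-22.0, -25.0, 60], [32.0, -14.0, 55]] bead px area~ 65
tcp [448.2 368.8 169.7] t 31.22 grip 29.995435774326324
```

The tip lags along the tool's x because the grip slips there, so those rounds came out narrow on one side. I'll turn the tool along with the circle, so the stiff finger axis is always the one pushing.

```bash
python3 steer.py '[[0,0,0,0.125,0],[0,0,0,0.25,0],[0,0,0,0.375,0],[0,0,0,0.5,0],[0,0,0,0.625,0]]' | grep "ft\|eef"
python3 steer.py '[[0,0,0,0.12,0],[0,0,0,0.12,0]]' | grep "ft\|eef\|rot"
python3 tip.py z0 | grep rel
cat > rows.py <<'E'
from h import *
import sys
# tool-frame rows for one round: tip circle radius Rr, tip offset e along tool x, from yaw -0.3
J=np.array([458.6,372.3]);e=float(sys.argv[1]);Rr=float(sys.argv[2])
def tcp(k): # k rows of 40
    al=-0.94+2*np.pi*k/40;y=-0.3+0.125*k
    return J+Rr*np.array([np.cos(al),np.sin(al)])-e*np.array([np.cos(y),np.sin(y)]),y
p0,y0=tcp(0);print("start",p0);togo([*p0,170],y0)
for c in range(8):
    p0,y0=tcp(5*c);X=np.array([np.cos(y0),np.sin(y0)]);Y=np.array([np.sin(y0),-np.cos(y0)])
    print(c,[[round(float((tcp(5*c+j)[0]-p0)@X),1),round(float((tcp(5*c+j)[0]-p0)@Y),1),0,-0.125*j,0] for j in range(1,6)])
E
python3 rows.py 10 22
```

```text
eef_pos: [448.0, 369.3, 169.5]
ft_force: [0.7, 1.0, -0.1]
eef_pos: [448.0, 369.3, 169.5]
tcp_rot: [3.142, 0.0, -0.312]
ft_force: [-0.2, -0.3, -0.3]
tcp [448.  369.3 169.5] yaw -0.312 tip [455.  369.8  50.9] rel jar [-3.6 -2.5] t 31.8
start [462.02197166 357.48892386]
tool delta [17.   7.1 -0.5] turn -0.002 at [447.9 369.3 169.5] yaw -0.302 t 31.9
0 [[1.9, -1.7, 0, -0.125, 0], [3.5, -3.6, 0, -0.25, 0], [4.7, -5.8, 0, -0.375, 0], [5.6, -8.1, 0, -0.5, 0], [6.0, -10.5, 0, -0.625, 0]]
1 [[1.4, -1.9, 0, -0.125, 0], [2.5, -4.1, 0, -0.25, 0], [3.2, -6.3, 0, -0.375, 0], [3.5, -8.6, 0, -0.5, 0], [3.4, -10.9, 0, -0.625, 0]]
2 [[0.9, -2.1, 0, -0.125, 0], [1.4, -4.3, 0, -0.25, 0], [1.6, -6.6, 0, -0.375, 0], [1.3, -8.8, 0, -0.5, 0], [0.7, -10.9, 0, -0.625, 0]]
3 [[0.4, -2.2, 0, -0.125, 0], [0.3, -4.4, 0, -0.25, 0], [-0.1, -6.6, 0, -0.375, 0], [-0.9, -8.6, 0, -0.5, 0], [-2.0, -10.5, 0, -0.625, 0]]
4 [[-0.2, -2.2, 0, -0.125, 0], [-0.8, -4.3, 0, -0.25, 0], [-1.7, -6.3, 0, -0.375, 0], [-3.0, -8.1, 0, -0.5, 0], [-4.6, -9.7, 0, -0.625, 0]]
5 [[-0.7, -2.1, 0, -0.125, 0], [-1.8, -4.1, 0, -0.25, 0], [-3.3, -5.8, 0, -0.375, 0], [-5.0, -7.3, 0, -0.5, 0], [-7.0, -8.5, 0, -0.625, 0]]
6 [[-1.3, -1.9, 0, -0.125, 0], [-2.9, -3.6, 0, -0.25, 0], [-4.7, -5.1, 0, -0.375, 0], [-6.9, -6.1, 0, -0.5, 0], [-9.2, -6.9, 0, -0.625, 0]]
7 [[-1.8, -1.7, 0, -0.125, 0], [-3.8, -3.0, 0, -0.25, 0], [-6.1, -4.1, 0, -0.375, 0], [-8.5, -4.7, 0, -0.5, 0], [-11.0, -4.9, 0, -0.625, 0]]
```

```bash
python3 steer.py '[[6,2.5,0,0,0],[12,5,0,0,0],[17,7,0,0,0],[17,7,0,0,0]]' | grep "ft\|eef"
python3 tip.py A | grep rel
python3 steer.py '[[1.9,-1.7,0,-0.125,0],[3.5,-3.6,0,-0.25,0],[4.7,-5.8,0,-0.375,0],[5.6,-8.1,0,-0.5,0],[6,-10.5,0,-0.625,0]]' | grep "ft"
python3 steer.py '[[1.4,-1.9,0,-0.125,0],[2.5,-4.1,0,-0.25,0],[3.2,-6.3,0,-0.375,0],[3.5,-8.6,0,-0.5,0],[3.4,-10.9,0,-0.625,0]]' | grep "ft"
python3 tip.py B | grep rel
python3 steer.py '[[0.9,-2.1,0,-0.125,0],[1.4,-4.3,0,-0.25,0],[1.6,-6.6,0,-0.375,0],[1.3,-8.8,0,-0.5,0],[0.7,-10.9,0,-0.625,0]]' | grep "ft"
python3 steer.py '[[0.4,-2.2,0,-0.125,0],[0.3,-4.4,0,-0.25,0],[-0.1,-6.6,0,-0.375,0],[-0.9,-8.6,0,-0.5,0],[-2,-10.5,0,-0.625,0]]' | grep "ft"
python3 tip.py C | grep rel
python3 steer.py '[[-0.2,-2.2,0,-0.125,0],[-0.8,-4.3,0,-0.25,0],[-1.7,-6.3,0,-0.375,0],[-3,-8.1,0,-0.5,0],[-4.6,-9.7,0,-0.625,0]]' | grep "ft"
python3 steer.py '[[-0.7,-2.1,0,-0.125,0],[-1.8,-4.1,0,-0.25,0],[-3.3,-5.8,0,-0.375,0],[-5,-7.3,0,-0.5,0],[-7,-8.5,0,-0.625,0]]' | grep "ft"
python3 tip.py D | grep rel
python3 steer.py '[[-1.3,-1.9,0,-0.125,0],[-2.9,-3.6,0,-0.25,0],[-4.7,-5.1,0,-0.375,0],[-6.9,-6.1,0,-0.5,0],[-9.2,-6.9,0,-0.625,0]]' | grep "ft"
python3 steer.py '[[-1.8,-1.7,0,-0.125,0],[-3.8,-3,0,-0.25,0],[-6.1,-4.1,0,-0.375,0],[-8.5,-4.7,0,-0.5,0],[-11,-4.9,0,-0.625,0]]' | grep "ft"
python3 tip.py E | grep rel
python3 beads.py b5
```

```text
eef_pos: [462.9, 356.6, 169.5]
ft_force: [-0.7, 0.5, -1.3]
tcp [462.9 356.6 169.5] yaw -0.306 tip [467.9 355.4  32.5] rel jar [  9.3 -16.9] t 32.23
ft_force: [0.8, 0.4, -0.1]
ft_force: [-0.0, -0.2, -0.4]
tcp [470.5 377.2 169.6] yaw 0.95 tip [467.8 386.4  63.8] rel jar [ 9.2 14.1] t 33.17
ft_force: [0.1, -0.2, -0.1]
ft_force: [-0.1, -0.1, -0.6]
tcp [451.5 381.9 169.6] yaw 2.195 tip [448.7 388.7  73.6] rel jar [-9.9 16.4] t 34.1
ft_force: [-1.1, 0.5, -0.5]
ft_force: [0.3, -0.3, -0.4]
tcp [450.6 362.2 169.6] yaw -2.842 tip [448.1 361.5  50. ] rel jar [-10.5 -10.8] t 35.03
ft_force: [-0.3, 0.3, -0.3]
ft_force: [-0.2, -0.1, -0.2]
tcp [471.9 364.4 169.6] yaw -1.594 tip [469.9 361.3  37.6] rel jar [ 11.3 -11. ] t 35.97
scene dark blobs (rel jar mm): [[33.0, -13.0, 36], [-15.0, -29.0, 67]] bead px area~ 47
side dark blobs (rel jar mm): [[-2.0, -38.0, 34], [-22.0, -25.0, 63], [32.0, -14.0, 53]] bead px area~ 65
tcp [471.7 364.3 169.5] t 36.17 grip 29.99519258737564
```

That round was smooth, with side forces near zero. I'll lift, unwind the wrist and repeat slightly wider.

```bash
python3 steer.py '[[0,0,-22,0.125,0],[0,0,-22,0.25,0],[0,0,-22,0.375,0],[0,0,-22,0.5,0],[0,0,-22,0.625,0]]' >/dev/null
python3 steer.py '[[0,0,0,0.125,0],[0,0,0,0.25,0],[0,0,0,0.375,0],[0,0,0,0.5,0],[0,0,0,0.625,0]]' >/dev/null
python3 beads.py b6
python3 steer.py '[[0,0,0,0.125,0],[0,0,0,0.25,0],[0,0,0,0.375,0],[0,0,0,0.5,0],[0,0,0,0.625,0]]' >/dev/null
python3 steer.py '[[0,0,0,0.125,0],[0,0,0,0.25,0],[0,0,0,0.375,0],[0,0,0,0.5,0],[0,0,0,0.625,0]]' >/dev/null
python3 steer.py '[[0,0,0,0.125,0],[0,0,0,0.25,0],[0,0,0,0.375,0],[0,0,0,0.5,0],[0,0,0,0.625,0]]' >/dev/null
python3 steer.py '[[0,0,0,0.125,0],[0,0,0,0.25,0],[0,0,0,0.375,0],[0,0,0,0.5,0],[0,0,0,0.625,0]]' >/dev/null
python3 steer.py '[[0,0,0,0.125,0],[0,0,0,0.25,0],[0,0,0,0.375,0],[0,0,0,0.5,0],[0,0,0,0.625,0]]' >/dev/null
python3 steer.py '[[0,0,0,0.125,0],[0,0,0,0.25,0],[0,0,0,0.375,0],[0,0,0,0.5,0],[0,0,0,0.625,0]]' | grep "eef\|rot"
python3 tip.py F | grep rel
python3 beads.py b7
python3 rows.py 5 24
```

```text
scene dark blobs (rel jar mm): [[33.0, -13.0, 34], [-15.0, -29.0, 70]] bead px area~ 47
side dark blobs (rel jar mm): [[-1.0, -38.0, 37], [-22.0, -25.0, 64], [32.0, -14.0, 56]] bead px area~ 65
tcp [471.7 364.2 191.6] t 37.1 grip 29.997073709964752
eef_pos: [471.7, 364.2, 191.6]
tcp_rot: [3.141, -0.0, -0.312]
tcp [471.7 364.2 191.6] yaw -0.312 tip [470.3 369.7  47.2] rel jar [11.7 -2.6] t 39.6
scene dark blobs (rel jar mm): [[32.0, -11.0, 21], [-15.0, -29.0, 69]] bead px area~ 47
side dark blobs (rel jar mm): [[-3.0, -38.0, 31], [-22.0, -25.0, 64], [32.0, -14.0, 55]] bead px area~ 65
tcp [471.7 364.3 191.6] t 39.8 grip 29.995659291744232
start [467.97823016 354.39620662]
tool delta [-0.7 10.6 21.6] turn -0.002 at [471.7 364.3 191.6] yaw -0.302 t 39.8
0 [[2.0, -2.6, 0, -0.125, 0], [3.6, -5.4, 0, -0.25, 0], [4.8, -8.5, 0, -0.375, 0], [5.4, -11.7, 0, -0.5, 0], [5.4, -14.9, 0, -0.625, 0]]
1 [[1.5, -2.8, 0, -0.125, 0], [2.5, -5.9, 0, -0.25, 0], [3.1, -9.0, 0, -0.375, 0], [3.1, -12.2, 0, -0.5, 0], [2.5, -15.4, 0, -0.625, 0]]
2 [[0.9, -3.0, 0, -0.125, 0], [1.4, -6.2, 0, -0.25, 0], [1.3, -9.3, 0, -0.375, 0], [0.7, -12.4, 0, -0.5, 0], [-0.4, -15.4, 0, -0.625, 0]]
3 [[0.3, -3.1, 0, -0.125, 0], [0.2, -6.3, 0, -0.25, 0], [-0.5, -9.3, 0, -0.375, 0], [-1.7, -12.3, 0, -0.5, 0], [-3.3, -14.9, 0, -0.625, 0]]
4 [[-0.3, -3.1, 0, -0.125, 0], [-1.0, -6.2, 0, -0.25, 0], [-2.3, -9.1, 0, -0.375, 0], [-4.0, -11.7, 0, -0.5, 0], [-6.1, -14.0, 0, -0.625, 0]]
5 [[-0.9, -3.0, 0, -0.125, 0], [-2.2, -5.9, 0, -0.25, 0], [-4.0, -8.5, 0, -0.375, 0], [-6.2, -10.8, 0, -0.5, 0], [-8.7, -12.7, 0, -0.625, 0]]
6 [[-1.4, -2.8, 0, -0.125, 0], [-3.3, -5.4, 0, -0.25, 0], [-5.6, -7.7, 0, -0.375, 0], [-8.2, -9.5, 0, -0.5, 0], [-11.1, -10.9, 0, -0.625, 0]]
7 [[-2.0, -2.6, 0, -0.125, 0], [-4.3, -4.8, 0, -0.25, 0], [-7.0, -6.6, 0, -0.375, 0], [-10.0, -8.0, 0, -0.5, 0], [-13.2, -8.8, 0, -0.625, 0]]
```

```bash
python3 steer.py '[[-0.7,5,8,0,0],[-0.7,10,17,0,0],[-0.7,10.6,21.6,0,0],[-0.7,10.6,21.6,0,0]]' | grep "ft\|eef"
python3 steer.py '[[2,-2.6,0,-0.125,0],[3.6,-5.4,0,-0.25,0],[4.8,-8.5,0,-0.375,0],[5.4,-11.7,0,-0.5,0],[5.4,-14.9,0,-0.625,0]]' | grep "ft"
python3 steer.py '[[1.5,-2.8,0,-0.125,0],[2.5,-5.9,0,-0.25,0],[3.1,-9,0,-0.375,0],[3.1,-12.2,0,-0.5,0],[2.5,-15.4,0,-0.625,0]]' | grep "ft"
python3 tip.py B | grep rel
python3 steer.py '[[0.9,-3,0,-0.125,0],[1.4,-6.2,0,-0.25,0],[1.3,-9.3,0,-0.375,0],[0.7,-12.4,0,-0.5,0],[-0.4,-15.4,0,-0.625,0]]' | grep "ft"
python3 steer.py '[[0.3,-3.1,0,-0.125,0],[0.2,-6.3,0,-0.25,0],[-0.5,-9.3,0,-0.375,0],[-1.7,-12.3,0,-0.5,0],[-3.3,-14.9,0,-0.625,0]]' | grep "ft"
python3 tip.py C | grep rel
python3 steer.py '[[-0.3,-3.1,0,-0.125,0],[-1,-6.2,0,-0.25,0],[-2.3,-9.1,0,-0.375,0],[-4,-11.7,0,-0.5,0],[-6.1,-14,0,-0.625,0]]' | grep "ft"
python3 steer.py '[[-0.9,-3,0,-0.125,0],[-2.2,-5.9,0,-0.25,0],[-4,-8.5,0,-0.375,0],[-6.2,-10.8,0,-0.5,0],[-8.7,-12.7,0,-0.625,0]]' | grep "ft"
python3 tip.py D | grep rel
python3 steer.py '[[-1.4,-2.8,0,-0.125,0],[-3.3,-5.4,0,-0.25,0],[-5.6,-7.7,0,-0.375,0],[-8.2,-9.5,0,-0.5,0],[-11.1,-10.9,0,-0.625,0]]' | grep "ft"
python3 steer.py '[[-2,-2.6,0,-0.125,0],[-4.3,-4.8,0,-0.25,0],[-7,-6.6,0,-0.375,0],[-10,-8,0,-0.5,0],[-13.2,-8.8,0,-0.625,0]]' | grep "ft"
python3 tip.py E | grep rel
python3 beads.py b8
python3 steer.py '[[0,0,-22,0.125,0],[0,0,-22,0.25,0],[0,0,-22,0.375,0],[0,0,-22,0.5,0],[0,0,-22,0.625,0]]' >/dev/null
python3 steer.py '[[0,0,0,0.125,0],[0,0,0,0.25,0],[0,0,0,0.375,0],[0,0,0,0.5,0],[0,0,0,0.625,0]]' >/dev/null
python3 beads.py b9
```

```text
eef_pos: [467.9, 354.0, 169.4]
ft_force: [-0.6, -0.1, -0.9]
ft_force: [-1.5, -2.0, 2.7]
ft_force: [0.2, -0.1, 0.4]
tcp [475.  382.1 169.3] yaw 0.951 tip [474.8 384.5  59.1] rel jar [16.2 12.2] t 40.97
ft_force: [-0.3, 1.5, -0.1]
ft_force: [1.7, -0.9, -0.4]
tcp [447.5 387.4 169.5] yaw 2.196 tip [447.7 390.8  76.1] rel jar [-10.9  18.5] t 41.9
ft_force: [-0.5, -0.5, -0.8]
ft_force: [-0.1, 0.8, -0.3]
tcp [444.  359.7 169.7] yaw -2.841 tip [446.  360.2  51.9] rel jar [-12.6 -12.1] t 42.83
ft_force: [0.2, -0.5, -0.2]
ft_force: [-0.8, -0.9, -1.4]
tcp [472.8 358.1 169.7] yaw -1.594 tip [472.8 354.4  30.8] rel jar [ 14.2 -17.9] t 43.77
scene dark blobs (rel jar mm): [[-12.0, -28.0, 66], [27.0, 6.0, 14]] bead px area~ 47
side dark blobs (rel jar mm): [[-1.0, -38.0, 39], [-17.0, -24.0, 58], [29.0, 2.0, 54]] bead px area~ 65
tcp [472.5 358.1 169.7] t 43.97 grip 29.99668836593628
scene dark blobs (rel jar mm): [[-12.0, -28.0, 68], [27.0, 5.0, 16]] bead px area~ 47
side dark blobs (rel jar mm): [[0.0, -38.0, 44], [-17.0, -25.0, 62], [29.0, 2.0, 55]] bead px area~ 65
tcp [472.5 358.  191.9] t 44.9 grip 29.998276233673096
```

Run:
```python
from h import *
J=np.array([458.6,372.3])
for n in("scene","side"):
    i=env.camera_info(n);p=cv2.imread(f"pics/b9{n}.png")
    u,v=proj(i,np.array([[J[0]-10,J[1]-28,14.5]]))[0];u,v=int(round(u)),int(round(v));print(n,(u,v))
    print(p[v-9:v+10,u-11:u+12].max(2))
    for q in[(-17,-25),(-4,-32),(0,-33)]:print(q,proj(i,np.array([[J[0]+q[0],J[1]+q[1],14.5]]))[0].round(1))
```

```text
scene (230, 347)
[[253 253 251 243 224 191 181 195 196 181 164 154 152 155 152 155 141 130
  123 117 104 106 104]
 [250 250 246 239 232 225 217 210 185 164 152 150 151 156 156 152 141 134
  124 114 105 107 112]
 [242 241 241 241 238 233 234 225 197 162 144 141 143 150 155 153 146 130
  127 117 109 113 112]
 [234 241 242 241 233 231 236 233 207 161 128 124 123 137 149 148 148 135
  125 117 111 108 111]
 [236 239 235 224 220 230 236 232 188 138 120 118 114 118 135 148 150 134
  128 116 111 107 110]
 [241 229 217 220 229 235 236 213 159 126 116 116 114 109 119 141 149 137
  125 117 109 106 102]
 [240 233 229 233 236 239 236 203 134 113 116 114 113 104 112 133 143 134
  116 109 106 103 103]
 [239 237 236 237 238 239 235 198 133 111 115 114 105 105 117 135 150 132
  113 103  92  88  95]
 [238 237 238 239 239 239 236 212 155 116 107 109 105 113 145 178 175 143
  118  99  78  70  70]
 [239 239 238 238 238 238 238 232 196 140 111 102 104 130 186 219 206 163
  120  99  80  54  49]
 [239 238 238 238 238 238 239 238 226 177 124 106 104 121 178 222 224 183
  131 103  79  60  49]
 [238 239 238 23
[... 2064 characters left out ...]
86  81  81  87  84  78
   83  80 142 194 177]
 [212 213 211 210 214 214 213 208 207 211 212 156  88  80  81  83  85  82
   82  80 160 187 168]
 [213 214 215 210 215 212 208 209 209 212 211 188 125  84  80  83  83  83
   80 116 156 143 118]
 [212 211 214 210 214 213 212 209 209 210 213 211 188 108  82  82  79  82
  115 154 127 118 121]
 [215 212 210 212 213 214 212 210 209 207 211 213 212 176 145 143 120 161
  186 145 119 121 122]
 [213 213 210 211 214 213 213 212 210 208 212 210 209 210 199 197 187 209
  214 128 123 123 120]
 [211 212 209 213 211 212 214 207 209 212 210 212 212 211 212 210 214 214
  202 125 124 123 124]]
(-17, -25) [327.3 360.1]
(-4, -32) [319.3 356.1]
(0, -33) [316.7 355.5]
```

Two darks at (-17,-25) and about (-3,-33) mm are still nearly touching; the third is far off at (29,2). I'll go in between from the inner side and push the first one away along the wall.

```bash
python3 steer.py '[[0,0,0,-0.125,0],[0,0,0,-0.25,0],[0,0,0,-0.375,0],[0,0,0,-0.5,0],[0,0,0,-0.64,0]]' | grep "rot"
python3 - <<'E'
from h import *
togo([456.7,356.2,170],4.08)
E
```

```text
tcp_rot: [3.142, -0.0, -2.208]
tool delta [10.9 11.7 22. ] turn -0.005 at [472.6 358.  192. ] yaw -2.208 t 45.32
```

```bash
python3 steer.py '[[10.9,11.7,0,0,0],[10.9,11.7,8,0,0],[10.9,11.7,16,0,0],[10.9,11.7,21.5,0,0]]' | grep "ft"
python3 steer.py '[[4,2.5,0,0,0],[7.7,4.6,0,0,0],[9.7,9,0,0,0],[9.7,14,0,0,0],[8.9,18,0,0,0]]' | grep "ft"
python3 steer.py '[[-10.4,-3.6,0,0,0],[-10,-15,0,0,0],[-10,-15,0,0,0]]' | grep "ft\|eef"
cat > gap.py <<'E'
from h import *
import sys
J=np.array([458.6,372.3])
for n in("scene","side"):
    i,p,d=snap(n,sys.argv[1]+n);g=p.max(2);fm=np.zeros(g.shape,np.uint8);th=np.linspace(0,6.28,60)
    c=np.c_[J[0]+40*np.cos(th),J[1]+40*np.sin(th),np.full(60,14.5)];cv2.fillPoly(fm,[proj(i,c).astype(np.int32)],255)
    # colour: dark beads are grey-dark and unsaturated, table/stick red-brown
    dk=((g<(132 if n=="scene" else 112))&(fm>0)&(p.max(2).astype(int)-p.min(2)<50)).astype(np.uint8)
    k,l,st,ce=cv2.connectedComponentsWithStats(dk,connectivity=4)
    for j in range(1,k):
        if st[j,4]>8:
            Y,X=np.nonzero(l==j);P=np.array([onz(i,x,y,14.5)[:2]-J for x,y in zip(X,Y)],np.float32);r=cv2.minAreaRect(P)
            print(n,"c",np.round(r[0]),"size",np.round(r[1]),"px",st[j,4])
s=env.state();print("tcp",s["eef_pos"].round(1),"t",round(s["t"],2))
E
python3 gap.py b10; python3 tip.py G | grep rel
```

```text
ft_force: [-0.7, 0.1, -0.2]
ft_force: [2.5, -0.2, -0.6]
eef_pos: [455.9, 358.4, 170.3]
ft_force: [-0.1, 0.1, -0.9]
scene c [-15. -28.] size [12. 29.] px 72
scene c [27.  6.] size [9. 6.] px 17
side c [ -9. -39.] size [6. 4.] px 12
side c [-23. -26.] size [12. 16.] px 61
side c [-11. -28.] size [10.  3.] px 12
side c [29.  2.] size [10. 13.] px 54
tcp [455.  358.5 170.2] t 46.42
tcp [455.  358.5 170.2] yaw -2.215 tip [464.2 352.9  32.7] rel jar [  5.6 -19.4] t 46.42
```

```bash
python3 steer.py '[[0,0,-40,0,0],[0,0,-80,0,0],[0,0,-105,0,0],[0,0,-105,0,0]]' | grep "eef"
python3 tip.py H | grep rel
python3 gap.py b11
python3 - <<'E'
from h import *
p=cv2.imread("pics/b11scene.png")
print(p[334:360,218:244].max(2))
E
```

```text
eef_pos: [456.1, 359.9, 281.0]
tcp [456.1 359.9 281. ] yaw -2.214 tip [458.2 365.2 121.8] rel jar [-0.4 -7.1] t 46.85
scene c [ 34. -16.] size [35.  8.] px 39
scene c [-15. -29.] size [13. 34.] px 88
scene c [27.  5.] size [9. 7.] px 22
scene c [27. 30.] size [ 3. 16.] px 14
side c [ -1. -37.] size [22.  6.] px 39
side c [-23. -26.] size [12. 16.] px 61
side c [-11. -28.] size [10.  3.] px 14
side c [29.  2.] size [10. 13.] px 55
tcp [454.5 358.7 274.3] t 47.05
[[108 111 109 107 111 112 108 107 107 111 123 142 174 178 162 138 127 118
  105  96  86  85  80  82  83  82]
 [111 115 117 111 109 105 107 108 112 119 143 169 173 158 140 132 131 119
  109  99  89  81  86  83  84  85]
 [137 159 161 152 139 123 107 107 119 138 164 172 157 142 133 133 132 116
  108 102  90  85  81  84  86  85]
 [193 228 234 224 204 169 133 123 140 167 170 154 138 132 131 132 131 116
  109 102  93  86  85  84  88  89]
 [220 242 245 240 225 193 164 156 168 170 154 137 129 129 130 129 133 121
  114 104  95  86  85  91  91  90]
 [226 236 237 232 221 207 195 192 180 161 139 128 130 131 131 131 131 123
  111 104  93  
[... 1500 characters left out ...]
88  86  85
   90  91  86  74  56  44  38  39]
 [220 221 221 220 218 218 217 218 218 219 216 183 125  87  84  86  86  97
  117 114  92  79  57  41  34  38]
 [220 218 219 219 218 218 220 217 219 221 217 197 154 110  94  89  96 128
  161 147 100  79  64  42  36  36]
 [220 219 219 220 219 218 217 222 219 221 217 209 188 158 133 127 146 178
  195 162 105  83  62  42  39  36]
 [220 221 219 219 220 218 219 219 217 212 204 192 190 182 179 188 199 209
  203 156 101  80  58  40  36  39]
 [221 220 221 220 219 220 219 218 208 192 188 183 179 176 176 201 217 216
  195 143  92  71  47  40  34  38]
 [220 218 216 217 218 218 219 216 197 190 190 188 183 175 168 191 215 218
  182 124  85  63  42  40  35  37]]
```

The pair sits against the wall at about (-23,-26) and (-8,-33) mm. I'll press the paddle's end lightly on the second one and roll it inward, off the wall and away from its neighbour.

```bash
python3 - <<'E'
from h import *
S=env.camera_info("scene")
J=[458.6,372.3]
for q in[(230.5,345.5),(233,352.5)]:print((onz(S,*q,14.5)[:2]-J).round(1))
togo([447.8,337.3,182],None)
E
python3 steer.py '[[21,-7.5,10,0,0],[21,-7.5,40,0,0],[21,-7.5,75,0,0],[21,-7.5,90,0,0],[21,-7.5,90,0,0]]' | grep "ft\|eef"
python3 steer.py '[[0,0,1,0,0],[0,0,2,0,0],[0,0,2,0,0]]' | grep "ft\|eef"
python3 steer.py '[[0,0,0.5,0,0],[0,0,1,0,0],[0,0,1,0,0]]' | grep "ft\|eef"
```

```text
[ -8.3 -32. ]
[-22.8 -23.8]
tool delta [21.  -7.6 92.3] turn 0 at [454.5 358.7 274.3] yaw -2.214 t 47.05
eef_pos: [447.1, 337.2, 181.5]
ft_force: [-0.4, 1.3, -2.3]
eef_pos: [448.5, 337.7, 183.6]
ft_force: [0.5, -0.0, -1.0]
eef_pos: [448.5, 337.8, 182.8]
ft_force: [0.4, 0.3, -0.8]
```

```bash
python3 steer.py '[[0,0,1,0,0],[0,0,1.5,0,0]]' | grep "ft\|eef"
python3 steer.py '[[0,0,1,0,0],[0,0,1,0,0]]' | grep "ft\|eef"
python3 steer.py '[[0,0,1,0,0],[0,0,1,0,0]]' | grep "ft\|eef"
```

```text
eef_pos: [448.5, 337.7, 181.0]
ft_force: [0.4, 0.1, 0.1]
eef_pos: [448.7, 337.9, 180.4]
ft_force: [-0.4, -0.8, 4.9]
eef_pos: [449.1, 338.1, 180.0]
ft_force: [0.4, 0.5, 9.0]
```

Contact comes at 180.4, exactly the bead-top height. I'll ease off slightly and drag.

```bash
python3 steer.py '[[-3,0.4,-0.5,0,0],[-8,1,-0.5,0,0],[-13,1.6,-0.5,0,0],[-18,2.2,-0.5,0,0],[-23,2.8,-0.5,0,0]]' | grep "ft\|eef"
python3 gap.py b12
python3 steer.py '[[0,0,-20,0,0],[0,0,-60,0,0],[0,0,-90,0,0],[0,0,-90,0,0]]' | grep "ft\|eef"
python3 gap.py b13; python3 tip.py I | grep rel
```

```text
eef_pos: [460.2, 358.2, 179.2]
ft_force: [0.3, 0.2, -0.0]
scene c [ -5. -23.] size [ 9. 12.] px 28
scene c [27.  6.] size [10.  6.] px 18
scene c [-23. -23.] size [10. 12.] px 33
side c [ -5. -39.] size [14.  2.] px 19
side c [-23. -26.] size [12. 16.] px 60
side c [ -5. -21.] size [ 9. 10.] px 34
side c [29.  2.] size [10. 13.] px 52
tcp [460.3 358.4 179.1] t 48.98
eef_pos: [461.5, 358.8, 275.2]
ft_force: [0.5, -0.2, 0.8]
scene c [ 34. -16.] size [35.  8.] px 41
scene c [ -5. -23.] size [ 9. 12.] px 32
scene c [27.  5.] size [11.  7.] px 25
scene c [-24. -23.] size [13. 13.] px 41
scene c [26. 30.] size [ 3. 16.] px 15
side c [  3. -39.] size [14.  2.] px 19
side c [-23. -26.] size [12. 16.] px 61
side c [ -4. -23.] size [12.  9.] px 36
side c [29.  2.] size [10. 13.] px 55
tcp [460.  357.9 270.1] t 49.42
tcp [460.  357.9 270.1] yaw -2.214 tip [463.2 364.1 113. ] rel jar [ 4.6 -8.2] t 49.42
```

All three darks now stand apart, with the closest pair having about a 4.5 mm gap. I'll unwind the wrist above the jar and do one more clean wide round, which should carry the second bead further away.

```bash
for k in 1 2 3 4 5 6; do python3 steer.py '[[0,0,0,0.125,0],[0,0,0,0.25,0],[0,0,0,0.375,0],[0,0,0,0.5,0],[0,0,0,0.625,0]]' >/dev/null; done
python3 steer.py '[[0,0,0,0.125,0],[0,0,0,0.25,0],[0,0,0,0.375,0],[0,0,0,0.5,0],[0,0,0,0.62,0]]' | grep rot
python3 tip.py Z | grep rel
python3 rows.py -7 20
```

```text
tcp_rot: [3.139, 0.002, -0.308]
tcp [459.7 357.6 267.8] yaw -0.308 tip [456.3 360.  109.5] rel jar [ -2.3 -12.3] t 52.43
start [477.08311592 354.08019655]
tool delta [17.8 -2.1 97.9] turn -0.003 at [459.7 357.6 267.9] yaw -0.303 t 52.53
0 [[1.6, -3.5, 0, -0.125, 0], [2.7, -7.3, 0, -0.25, 0], [3.2, -11.1, 0, -0.375, 0], [3.1, -15.1, 0, -0.5, 0], [2.4, -18.9, 0, -0.625, 0]]
1 [[1.2, -3.8, 0, -0.125, 0], [1.8, -7.7, 0, -0.25, 0], [1.8, -11.6, 0, -0.375, 0], [1.2, -15.5, 0, -0.5, 0], [0.0, -19.3, 0, -0.625, 0]]
2 [[0.7, -3.9, 0, -0.125, 0], [0.8, -7.9, 0, -0.25, 0], [0.3, -11.9, 0, -0.375, 0], [-0.8, -15.7, 0, -0.5, 0], [-2.4, -19.4, 0, -0.625, 0]]
3 [[0.2, -4.0, 0, -0.125, 0], [-0.2, -8.0, 0, -0.25, 0], [-1.2, -11.9, 0, -0.375, 0], [-2.8, -15.6, 0, -0.5, 0], [-4.9, -19.0, 0, -0.625, 0]]
4 [[-0.3, -4.0, 0, -0.125, 0], [-1.2, -7.9, 0, -0.25, 0], [-2.7, -11.6, 0, -0.375, 0], [-4.7, -15.1, 0, -0.5, 0], [-7.2, -18.2, 0, -0.625, 0]]
5 [[-0.8, -3.9, 0, -0.125, 0], [-2.2, -7.7, 0, -0.25, 0], [-4.1, -11.2, 0, -0.375, 0], [-6.5, -14.3, 0, -0.5, 0], [-9.4, -17.1, 0, -0.625, 0]]
6 [[-1.3, -3.8, 0, -0.125, 0], [-3.1, -7.3, 0, -0.25, 0], [-5.4, -10.5, 0, -0.375, 0], [-8.2, -13.3, 0, -0.5, 0], [-11.4, -15.7, 0, -0.625, 0]]
7 [[-1.7, -3.5, 0, -0.125, 0], [-4.0, -6.8, 0, -0.25, 0], [-6.6, -9.6, 0, -0.375, 0], [-9.7, -12.0, 0, -0.5, 0], [-13.1, -13.9, 0, -0.625, 0]]
```

```bash
python3 steer.py '[[17.5,-2,30,0,0],[17.5,-2,65,0,0],[17.5,-2,85,0,0],[17.5,-2,97,0,0],[17.5,-2,97,0,0]]' | grep "ft\|eef"
```

```text
eef_pos: [476.3, 353.8, 169.1]
ft_force: [-0.4, 0.0, -0.5]
```

```bash
python3 steer.py '[[1.6,-3.5,0,-0.125,0],[2.7,-7.3,0,-0.25,0],[3.2,-11.1,0,-0.375,0],[3.1,-15.1,0,-0.5,0],[2.4,-18.9,0,-0.625,0]]' | grep "ft"
python3 steer.py '[[1.2,-3.8,0,-0.125,0],[1.8,-7.7,0,-0.25,0],[1.8,-11.6,0,-0.375,0],[1.2,-15.5,0,-0.5,0],[0,-19.3,0,-0.625,0]]' | grep "ft"
python3 steer.py '[[0.7,-3.9,0,-0.125,0],[0.8,-7.9,0,-0.25,0],[0.3,-11.9,0,-0.375,0],[-0.8,-15.7,0,-0.5,0],[-2.4,-19.4,0,-0.625,0]]' | grep "ft"
python3 steer.py '[[0.2,-4,0,-0.125,0],[-0.2,-8,0,-0.25,0],[-1.2,-11.9,0,-0.375,0],[-2.8,-15.6,0,-0.5,0],[-4.9,-19,0,-0.625,0]]' | grep "ft"
python3 steer.py '[[-0.3,-4,0,-0.125,0],[-1.2,-7.9,0,-0.25,0],[-2.7,-11.6,0,-0.375,0],[-4.7,-15.1,0,-0.5,0],[-7.2,-18.2,0,-0.625,0]]' | grep "ft"
python3 steer.py '[[-0.8,-3.9,0,-0.125,0],[-2.2,-7.7,0,-0.25,0],[-4.1,-11.2,0,-0.375,0],[-6.5,-14.3,0,-0.5,0],[-9.4,-17.1,0,-0.625,0]]' | grep "ft"
python3 steer.py '[[-1.3,-3.8,0,-0.125,0],[-3.1,-7.3,0,-0.25,0],[-5.4,-10.5,0,-0.375,0],[-8.2,-13.3,0,-0.5,0],[-11.4,-15.7,0,-0.625,0]]' | grep "ft"
python3 steer.py '[[-1.7,-3.5,0,-0.125,0],[-4,-6.8,0,-0.25,0],[-6.6,-9.6,0,-0.375,0],[-9.7,-12,0,-0.5,0],[-13.1,-13.9,0,-0.625,0]]' | grep "ft"
python3 steer.py '[[0,0,-40,0,0],[0,0,-80,0,0],[0,0,-115,0,0],[0,0,-115,0,0]]' | grep eef
python3 gap.py b14; python3 tip.py K | grep rel
```

```text
ft_force: [-0.7, -0.4, 0.3]
ft_force: [-1.0, -1.3, 0.1]
ft_force: [-0.5, -0.8, 1.1]
ft_force: [1.5, -0.7, -0.0]
ft_force: [2.0, 5.2, -0.1]
ft_force: [0.1, 0.2, -0.1]
ft_force: [-0.1, 0.4, -0.8]
ft_force: [0.8, -0.2, -0.2]
eef_pos: [472.2, 350.6, 294.9]
scene c [ 34. -19.] size [37.  7.] px 37
scene c [ -1. -27.] size [ 9. 14.] px 35
scene c [31. 22.] size [21. 20.] px 63
scene c [-23. -24.] size [12. 11.] px 38
side c [ -3. -36.] size [19.  8.] px 40
side c [-21. -25.] size [16. 13.] px 65
side c [ -2. -23.] size [11.  6.] px 24
side c [28. 17.] size [12. 14.] px 62
tcp [470.7 349.7 289. ] t 56.72
tcp [470.7 349.7 289. ] yaw -1.582 tip [472.3 367.7 132.8] rel jar [13.7 -4.6] t 56.72
```

The closest dark pair now has a gap of about 7 mm and the third is far away. On to the glass.

```bash
python3 steer.py '[[40,1,0,0,0],[80,3,0,0,0],[121,4,0,0,0],[162,5,0,0,0],[203,6.5,0,0,0]]' | grep "eef"
python3 steer.py '[[41,1,0,0,0],[82,3,0,0,0],[123,4,0,0,0],[164,5,0,0,0],[204,6.5,0,0,0]]' | grep "eef"
python3 steer.py '[[2,0,0,0,0],[2,0,0,0,0],[2,0,0,0,0]]' | grep "eef"
python3 tip.py L
python3 - <<'E'
from h import *
togo([457.8,-59,171])
E
```

```text
eef_pos: [441.0, 229.1, 282.7]
eef_pos: [400.7, 163.1, 277.2]
eef_pos: [401.3, 162.9, 278.2]
scene [301 193  19  70 654] (np.float64(310.1714285714286), np.int64(261))
side [330 147  60  91 775] (np.float64(353.11538461538464), np.int64(236))
tcp [401.3 162.9 278.2] yaw -1.682 tip [410.2 166.2 122.9] rel jar [ -48.4 -206.1] t 57.9
tool delta [-214.2  -15.5   84.5] turn -2.122 at [401.4 162.9 278.1] yaw -1.682 t 58.0
tool delta [204.1 -74.5 129.2] turn 0 at [401.4 162.9 278.1] yaw -1.682 t 58.0
```

The wrist joint hit its limit, so I'll turn back 0.85 rad while moving on to the glass.

```bash
python3 steer.py '[[0,0,0,0.125,0],[0,0,0,0.25,0],[35,-13,0,0.375,0],[70,-26,0,0.5,0],[105,-39,0,0.625,0]]' | grep "eef\|rot"
python3 - <<'E'
from h import *
togo([457.8,-59,278],-2.53)
E
```

```text
eef_pos: [428.5, 53.7, 289.4]
tcp_rot: [-3.051, -0.043, -2.31]
tool delta [ 63.  -95.9  22.9] turn 0.22 at [428.5  53.7 289.4] yaw -2.31 t 58.42
```

```bash
python3 steer.py '[[20,-32,5,0.11,0],[42,-64,10,0.22,0],[63,-96,14,0.22,0],[63,-96,14,0.22,0],[63,-96,14,0.22,0]]' | grep "eef\|rot"
python3 tip.py M
python3 - <<'E'
from h import *
togo([457.8,-59,171])
E
```

```text
eef_pos: [457.9, -59.0, 286.4]
tcp_rot: [-3.045, -0.023, -2.529]
scene [ 334  108   62   81 2072] (np.float64(353.95), np.int64(187))
side [ 309  105   57   76 1260] (np.float64(338.3333333333333), np.int64(179))
tcp [457.9 -59.  286.4] yaw -2.529 tip [453.2 -28.3 146.7] rel jar [  -5.4 -400.6] t 58.83
tool delta [-235.1  361.5   70.5] turn -2.966 at [457.5 -57.  286.6] yaw -2.526 t 58.93
tool delta [ -1.8   9.4 115.2] turn 0 at [457.5 -57.  286.6] yaw -2.526 t 58.93
```

Run:
```python
from h import *
L=[];s=env.state();t=np.array([457.7,-58,286.5])
for n in("scene","side"):
    i=env.camera_info(n);a=cv2.imread(f"pics/{n}0.png").astype(int);p=cv2.imread(f"pics/M{n}.png");h=cv2.cvtColor(p,cv2.COLOR_BGR2HSV)
    m=(abs(p-a).max(2)>30)&(cv2.inRange(h,(8,50,90),(30,210,255))>0)
    u,v=proj(i,t[None])[0];m[:,:int(u)-60]=0;m[:,int(u)+60:]=0;m[:int(v)-10]=0;m[int(v)+130:]=0
    k,l,st,c=cv2.connectedComponentsWithStats(m.astype(np.uint8))
    print(n,"tcp",(round(u),round(v)),[(st[j].tolist()) for j in range(1,k) if st[j,4]>20])
    j=1+np.argmax(st[1:,4]);Y,X=np.nonzero(l==j);e=Y.max()
    for r in range(Y.min(),e+1,8):print(r,X[Y==r].mean().round(1),(Y==r).sum(),end="; ")
    print();L.append(ray(i,X[Y>=e-4].mean(),e-2))
print(cross(*L),[np.linalg.norm(np.cross(cross(*L)-o,d/np.linalg.norm(d))).round(1) for o,d in L],s["tcp_rot"])
```

```text
scene tcp (366, 122) [[352, 126, 16, 63, 284], [421, 218, 4, 11, 28], [403, 229, 17, 22, 130]]
126 366.0 3; 134 364.0 5; 142 362.0 5; 150 360.5 6; 158 359.0 3; 166 357.5 4; 174 356.0 5; 182 354.5 4; 
side tcp (335, 101) [[323, 104, 16, 71, 319], [386, 201, 9, 14, 81]]
104 337.0 3; 112 334.5 6; 120 333.5 6; 128 331.5 6; 136 332.5 4; 144 330.5 4; 152 329.5 4; 160 326.0 3; 168 325.0 5; 
[479.69977507 -63.65682021 130.76849087] [np.float64(3.0), np.float64(3.0)] [-3.04475282 -0.02320133 -2.52593006]
```

Measured against the first picture, the tip is at (480,-64,131). I'll shift it over the glass and lower it.

Run:
```python
from h import *
s=env.state();t=s["eef_pos"]
togo(t+[-12,11,0]);togo(t+[-12,11,-60]);togo(t+[-12,11,-112])
```

```text
tool delta [ 3.4 15.8 -1.5] turn 0 at [457.5 -57.  286.6] yaw -2.526 t 58.93
tool delta [ 2.1 21.6 58.2] turn 0 at [457.5 -57.  286.6] yaw -2.526 t 58.93
tool delta [  0.8  26.7 110. ] turn 0 at [457.5 -57.  286.6] yaw -2.526 t 58.93
```

```bash
python3 steer.py '[[3.4,15.8,-1.5,0,0],[3.4,15.8,-1.5,0,0],[3,17,15,0,0],[3,17,15,0,0]]' | grep "eef\|rot"
cat > tipd.py <<'E'
from h import *
import sys
L=[];s=env.state();t=s["eef_pos"]
for n in("scene","side"):
    i,q,d=snap(n,sys.argv[1]+n);a=cv2.imread(f"pics/{n}0.png").astype(int);p=q[:,:,::-1];h=cv2.cvtColor(q,cv2.COLOR_RGB2HSV)
    m=(abs(p.astype(int)-a).max(2)>30)&(cv2.inRange(h,(8,50,90),(30,210,255))>0)
    u,v=proj(i,t[None])[0];m[:,:int(u)-45]=0;m[:,int(u)+45:]=0;m[:int(v)-10]=0;m[int(v)+130:]=0
    k,l,st,c=cv2.connectedComponentsWithStats(m.astype(np.uint8));j=1+np.argmax(st[1:,4]);Y,X=np.nonzero(l==j);e=Y.max();print(n,st[j],X[Y>=e-4].mean());L.append(ray(i,X[Y>=e-4].mean(),e-2))
T=cross(*L);print("tip",T.round(1),"rel glass",(T[:2]-[459.4,-51.8]).round(1),"tcp",t.round(1),"rot",s["tcp_rot"].round(3),"t",round(s["t"],2))
E
python3 tipd.py N
python3 - <<'E'
from h import *
t=env.state()["eef_pos"];togo(t+[0,0,-40]);togo(t+[0,0,-90])
E
```

```text
eef_pos: [444.7, -45.3, 268.8]
tcp_rot: [-3.046, -0.024, -2.524]
scene [353 139  16  55 254] 355.3333333333333
side [334 115  11  40 217] 336.8235294117647
tip [440.4  -1.9 188.4] rel glass [-19.   49.9] tcp [444.7 -45.3 268.8] rot [-3.046 -0.024 -2.524] t 59.27
tool delta [-0.9  3.9 39.8] turn 0 at [445.5 -45.9 270.4] yaw -2.525 t 59.37
tool delta [-2.1  8.7 89.6] turn 0 at [445.5 -45.9 270.4] yaw -2.525 t 59.37
```

Run:
```python
from h import *
for n in("scene","side"):
    i=env.camera_info(n);print(n,proj(i,np.array([[467.,-51.5,114.5]])).round(1))
    p=cv2.imread(f"pics/N{n}.png");a=cv2.imread(f"pics/{n}0.png").astype(int);d=abs(p-a).max(2)
    for r in range(120,210,6):
        x=np.nonzero(d[r,300:400]>25)[0]+300
        print(r,(x.min(),x.max(),len(x)) if len(x) else None,end=" ")
    print()
```

```text
scene [[354.8 195.8]]
120 (np.int64(349), np.int64(389), 41) 126 (np.int64(360), np.int64(372), 13) 132 (np.int64(361), np.int64(372), 12) 138 None 144 (np.int64(365), np.int64(368), 4) 150 (np.int64(362), np.int64(367), 6) 156 (np.int64(361), np.int64(366), 6) 162 (np.int64(360), np.int64(364), 5) 168 (np.int64(359), np.int64(363), 5) 174 (np.int64(358), np.int64(361), 4) 180 (np.int64(356), np.int64(360), 5) 186 (np.int64(355), np.int64(359), 5) 192 (np.int64(353), np.int64(358), 6) 198 (np.int64(354), np.int64(371), 8) 204 (np.int64(358), np.int64(378), 10) 
side [[330.7 182.9]]
120 (np.int64(338), np.int64(344), 7) 126 (np.int64(337), np.int64(343), 7) 132 (np.int64(336), np.int64(342), 7) 138 (np.int64(335), np.int64(341), 7) 144 (np.int64(334), np.int64(340), 7) 150 (np.int64(333), np.int64(339), 5) 156 (np.int64(333), np.int64(337), 5) 162 (np.int64(332), np.int64(336), 5) 168 (np.int64(330), np.int64(336), 7) 174 (np.int64(330), np.int64(335), 6) 180 (np.int64(329), np.int64(333), 5) 186 (np.int64(333), np.int64(333), 1) 192 None 198 (np.int64(392), np.int64(392), 1) 204 (np.int64(385), np.int64(399), 14)
```

The tip is at (467,-51.5,114), inside the rim circle in both views. I'll lower it straight down.

```bash
python3 steer.py '[[-0.7,3,32,0,0],[-1.5,6.2,65,0,0],[-2,8.7,90,0,0],[-2.2,9.4,96,0,0],[-2.2,9.4,96,0,0]]' | grep "eef\|ft"
python3 steer.py '[[0,0.2,2,0,0],[0,0.2,2,0,0]]' | grep "eef\|ft"
python3 steer.py '[[0,0.2,2,0,0],[0,0.2,2,0,0]]' | grep "eef\|ft"
```

```text
eef_pos: [445.6, -46.5, 173.2]
ft_force: [0.6, -0.7, -0.3]
eef_pos: [446.5, -46.9, 173.0]
ft_force: [0.5, 0.1, 0.4]
eef_pos: [446.0, -46.9, 170.5]
ft_force: [0.1, -0.9, 0.8]
```

```bash
python3 steer.py '[[0,0.2,2,0,0],[0,0.2,3,0,0.1245],[0,0.2,3,0,0.1245],[0,0.2,3,0,0.1245]]' | grep "eef\|ft\|grip"
python3 steer.py '[[10,0,1.5,0,0.1245],[20,0,3.5,0,0.1245],[30,0,6.5,0,0.1245],[40,0,10,0,0.1245],[48,0,13,0,0.1245]]' | grep "eef\|ft\|grip"
python3 steer.py '[[0,0,0,0,0.15],[0,0,0,0,0.25],[0,0,0,0,0.5],[0,0,0,0,0.6],[0,0,0,0,0.6]]' | grep "ft\|open"
python3 steer.py '[[0,0,-30,0,0.6],[0,0,-70,0,0.6],[0,0,-100,0,0.6],[0,0,-100,0,0.6],[0,0,-100,0,0.6]]' | grep "eef\|ft"
python3 top.py; python3 gap.py P
```

```text
eef_pos: [447.0, -47.3, 169.2]
ft_force: [-2.4, 0.5, 19.7]
grip_force: 11.5
eef_pos: [406.6, -76.4, 155.1]
ft_force: [1.1, -1.2, 0.9]
grip_force: 8.4
ft_force: [-0.3, 0.2, -0.5]
opening: 0.373
eef_pos: [403.7, -66.4, 255.5]
ft_force: [0.7, 0.6, -1.1]
scene [([393, 175, 6, 8, 26], array([395.5, 178.8]))]
side [([363, 148, 8, 9, 43], array([366.7, 152.3]))]
blue mid [393.2 -82.6 172.4] gap [np.float64(0.0), np.float64(0.0)]
tool delta [-366.1  319.2   64.5] turn -2.966 at [402.9 -66.4 253.6] yaw -2.526 t 61.8
scene c [ 34. -19.] size [35.  6.] px 33
scene c [ -1. -27.] size [ 9. 14.] px 33
scene c [30. 18.] size [16. 12.] px 48
scene c [-23. -24.] size [12. 11.] px 34
side c [ -3. -36.] size [19.  8.] px 40
side c [-22. -27.] size [12. 18.] px 66
side c [ -2. -23.] size [11.  6.] px 26
side c [28. 16.] size [12. 15.] px 63
tcp [402.9 -66.5 253.2] t 61.9
```

```bash
python3 top.py
python3 - <<'E'
from h import *
for n,(a,b,c,d),(e,f,g,h) in(("scene",(300,400,170,250),(190,255,330,385)),("side",(300,405,265,360),(180,245,305,362))):
    A=cv2.cvtColor(cv2.imread(f"pics/{n}0.png"),cv2.COLOR_BGR2GRAY).astype(np.float32);B=cv2.cvtColor(cv2.imread(f"pics/n{n}.png"),cv2.COLOR_BGR2GRAY).astype(np.float32)
    print(n,"jar shift px",np.round(cv2.phaseCorrelate(A[a:b,c:d],B[a:b,c:d]),2)if 0 else cv2.phaseCorrelate(A[a:b,c:d],B[a:b,c:d]),"glass",cv2.phaseCorrelate(A[e:f,g:h],B[e:f,g:h]))
    p=cv2.imread(f"pics/n{n}.png");hs=cv2.cvtColor(p,cv2.COLOR_BGR2HSV);i=env.camera_info(n)
    # jar floor (pale blue) extents vs before
    for nm in(f"{n}0",f"n{n}"):
        q=cv2.imread(f"pics/{nm}.png")[a:b,c:d].astype(int);m=(q[...,0]>180)&(q[...,0]-q[...,2]>15);Y,X=np.nonzero(m);print(nm,"floor",np.percentile(X,[1,99]),np.percentile(Y,[1,99]))
E
```

```text
scene [([393, 175, 7, 8, 26], array([395.7, 178.8]))]
side [([364, 148, 7, 9, 42], array([366.8, 152.3]))]
blue mid [393.  -82.8 172.5] gap [np.float64(0.0), np.float64(0.0)]
tool delta [-366.2  319.4   64.3] turn -2.966 at [403.  -66.6 253.4] yaw -2.526 t 62.0
scene jar shift px ((0.08846123935034456, 0.09185925572301556), 0.6765026526451111) glass ((-0.03705809945957128, -0.015627240217767735), 0.8452917043809538)
scene0 floor [22. 66.] [ 8. 74.]
nscene floor [22. 65.] [ 7. 74.]
side jar shift px ((-0.050068659274423055, 0.11717394411106596), 0.6191847217671665) glass ((-0.0742425638678803, 0.08730338408530258), 0.7760358026734104)
side0 floor [16. 75.] [24.7 95. ]
nside floor [16. 74.] [29.99 95.  ]
```

The jar and glass have not moved, the stick stands still in the glass, and the dark beads are apart. Handing in.

```bash
python3 -c "
from cell import env
print(env.job_done())"
```

```text
the job is handed in; nothing more can be done
None
```

I handed the job in at about 62 s, with no verdict shown: the stick stands paddle-down in the glass, the dark beads are apart (closest pair about 7 mm), and the jar and glass show no measurable shift; of the nine stirring rounds only three were clean and wide (about 17–22 mm radius), I also rolled one dark bead inward with the paddle, and I did not count the nine beads afterwards.

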